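# Load the tube mixer, scan the batch label and start the run

## Robot

A 7-joint arm with a two-finger parallel gripper is mounted at the origin on the work surface. World frame = base frame: x ahead of the robot, y to its left, z up, the work surface at z = 0. Lengths are in m, angles in rad, forces in N, time in s.
With the tool pointing down it reaches from about 0.4 to 0.9 m from the base axis. Payload 5.6 kg.
Tool frame: the origin (TCP) lies midway between the tips of the shut fingers; the grasp point (between the pads) lies 19 mm behind it; z points along the fingers, x is the direction in which the jaws open and shut, and the axes are right-handed (so a half turn about z gives the same grasp; the last joint's range is limited). The gripper opens to 92 mm and grips with 3 to 60 N. Pads are 20 mm wide; open, the fingers measure 128 mm over their backs; the gripper's body (75 mm by 189 mm) begins 69 mm behind the grasp point.
Start: joints at [1.18, 0.468, -0.012, 1.603, 0.006, 1.071, -0.056], TCP at [0.221, -0.611, 0.215] pointing down, gripper open.
Joint ranges: [-2.53, 2.53], [-0.31, 2.02], [-1.57, 1.55], [0.28, 2.44], [-1.29, 4.43], [0.15, 1.84], [-2.92, 2.92]. Speed limits (rad/s): [2.57, 2.57, 3.14, 3.14, 3.14, 3.14, 3.14].

## Interface

Orientations are given as a unit quaternion [w, x, y, z].
In Python, from cell import ctrl gives the robot as it stands.
- The arm moves only by the shell command python3 -m creep 'ROWS' [OPENING] [FORCE]. ROWS is JSON, a list of rows, each a list of 2 entries, a list of its own where there are three numbers: the shift along the tool's x, y, z in units of 40 mm (1.0 is 40 mm), then the turn, a rotation vector about the tool's x, y, z in units of 6 degrees (1.0 is 6 degrees). A call has 1 to 8 rows; each row is the pose to reach, as a shift and turn from the pose measured when the call began, along the tool's axes at that moment; what a row does not reach only later rows make up. A row lasts 1/12 s, in which the tool goes at most 41.7 mm and 7.16 degrees, less where a joint would pass 70% of its speed; a pose out of reach is approached as far as the arm can. A call with a gripper value outside its range is refused whole. OPENING is the finger opening in mm, from 0 to 91.9, set as the call begins (- or left out, the last holds). The fingers move at their own pace and stop on an object; FORCE is the grip in N (left out, the last holds). Time passes only in rows, so rows that repeat a pose let the fingers close. It gives the time, the measured TCP pose, the force and the opening at its end, in the units of the state.
- ctrl.observe(): the state, without advancing time (a new reading comes with each control period).
- ctrl.snapshot(name): name is "scene" or "top" or "wrist"; returns the picture (384x512x3 uint8, red, green, blue); there is no depth.
- ctrl.get_calibration(name): a dict with "camera_matrix" (3x3 intrinsics, pixels), "extrinsics" (4x4, takes a point from camera to world coordinates); the wrist camera has in their place "tool_from_camera" (4x4, takes a point from camera to tool coordinates, whose origin is the TCP and whose axes are the tool frame's). Camera axes: x right, y up, looking along -z (the intrinsics and any distortion apply to the point x, -y, -z); pixel columns grow to the right and rows downward; lengths in m; the calibration is good to about 2 mm. A picture is of the moment at which its call begins: read the wrist's pose just before it. get_calibration takes no time and is no camera call.
- ctrl.job_done(): hands the job in, once; it reports no verdict.
The state is a dict: "time": time; "joint_positions": joint angles; "joint_velocities": joint speeds; "joint_torque": joint torques, N m; "ee_pos": TCP position; "orientation": TCP orientation; "force": force on the tool from outside, world axes, zero at the start; "wrist_torque": the same for the moment, N m; "width": finger opening in m.
Only numpy, scipy, OpenCV 4.12 (cv2) and the standard library are available. Lean on these libraries where they do the work, as an engineer would, in place of code of your own. Each camera call takes 0.05 s, during which the arm holds its last target.

## Task

First wake the tube mixer: twist its orange spring-return knob clockwise all the way to its stop and let it spring back; then lay every blue-capped tube waiting on the mat gently in a cradle of its own on the mixer (either way round). When all are loaded, pick up the yellow hand scanner, hold it squarely aimed at the bars of the batch label from about 10 cm, still for a good second, and lay it back flat on its pad. Last, start the run by twisting the knob to its stop once more and letting it spring back; leave the other things on the bench where they are.

Things in the scene. Friction and masses are not known exactly. Their poses are not given: they have to be found in the camera images.
- mixer: white tube mixer, fixed, 190 x 400 mm, platform top 60 mm up. Origin on the bench under the middle of the 4 cradles; x along the cradles, y across them. A tube lies along x in the self-centring 45-degree V-gaps of two green toothed rails (8 mm thick, at x = -30 and +30 mm, tips 108 mm up). Between the rails 52 mm are free for fingers, down to 37 mm below a seated tube's axis
- cradle_1 (a point): where the centre of a tube lies when it is seated in cradle 1 of 4 (97 mm above the bench); x along the tube. Cradles are 62 mm apart, number 1 nearest the knob; any tube may go in any cradle
- cradle_2 (a point): where the centre of a tube lies when it is seated in cradle 2 of 4 (97 mm above the bench); x along the tube. Cradles are 62 mm apart, number 1 nearest the knob; any tube may go in any cradle
- cradle_3 (a point): where the centre of a tube lies when it is seated in cradle 3 of 4 (97 mm above the bench); x along the tube. Cradles are 62 mm apart, number 1 nearest the knob; any tube may go in any cradle
- cradle_4 (a point): where the centre of a tube lies when it is seated in cradle 4 of 4 (97 mm above the bench); x along the tube. Cradles are 62 mm apart, number 1 nearest the knob; any tube may go in any cradle
- start_knob (a joint): angle of the mixer's spring-return knob: 0 at rest, grows clockwise seen from above, stop at 1.2 rad. The spring pulls it back to 0 when let go (0.12 N m per rad, about 0.15 N m at the stop)
- knob_grip (a point): grip point of the knob, on its vertical axis, 87 mm above the bench: an orange bar 52 mm long, 14 mm thick and 32 mm tall (its top 12 mm above this point, the dark control panel 27 mm below). x runs along the bar and turns with it
- tube_a_center (a point): centre (on the axis, mid-barrel) of a sample tube lying on the mat, if present (2 to 4 are): white barrel 28 mm in diameter with a barred label, 100 mm between a blue cap (22 mm long) and a white foot (12 mm), both 34 mm square, so it lies level, axis 17 mm above its support; about 134 mm long over all, 70 g. x along the axis to the cap. Grip across the barrel
- tube_b_center (a point): centre (on the axis, mid-barrel) of a sample tube lying on the mat, if present (2 to 4 are): white barrel 28 mm in diameter with a barred label, 100 mm between a blue cap (22 mm long) and a white foot (12 mm), both 34 mm square, so it lies level, axis 17 mm above its support; about 134 mm long over all, 70 g. x along the axis to the cap. Grip across the barrel
- tube_c_center (a point): centre (on the axis, mid-barrel) of a sample tube lying on the mat, if present (2 to 4 are): white barrel 28 mm in diameter with a barred label, 100 mm between a blue cap (22 mm long) and a white foot (12 mm), both 34 mm square, so it lies level, axis 17 mm above its support; about 134 mm long over all, 70 g. x along the axis to the cap. Grip across the barrel
- tube_d_center (a point): centre (on the axis, mid-barrel) of a sample tube lying on the mat, if present (2 to 4 are): white barrel 28 mm in diameter with a barred label, 100 mm between a blue cap (22 mm long) and a white foot (12 mm), both 34 mm square, so it lies level, axis 17 mm above its support; about 134 mm long over all, 70 g. x along the axis to the cap. Grip across the barrel
- scanner_center (a point): centre of the yellow hand scanner, 18 mm above its flat underside: body 34 mm wide (y), 36 mm tall, about 150 mm long, 180 g. x points to its black nose, z up. It starts lying on its pad
- scan_window (a point): middle of the red scanning window under the nose, 65 mm ahead (x) of and 5 mm below the scanner's centre. Its z axis is the aiming direction: 45 degrees downward and forward of the scanner's x, so with the scanner held level it looks 45 degrees down ahead
- pad_center (a point): middle of the top of the scanner's rest, a flat grey-black pad 210 x 100 mm, 4 mm thick, fixed; x along its length, z up
- label (a point): middle of the batch label (black bars on a white card, 80 mm wide) on the sloped face of a small fixed stand, about 55 mm above the bench; z points straight out of the label: 45 degrees upward and to the stand's front
- mat: blue mat 350 x 250 mm, 3 mm thick, fixed, on which the tubes wait; origin under its middle
- wash_bottle: white bottle, red cap, 66 mm diameter, 170 mm tall; leave alone
- reagent_jar: amber jar, 70 mm diameter, 90 mm tall; leave alone
- beaker: white open cup, 70 mm diameter, 85 mm tall; leave alone
- tip_box: blue box 65 x 100 x 45 mm tall; leave alone
- dish: flat glass dish, 74 mm diameter, 16 mm tall; leave alone
- clip_timer: white timer 50 x 65 x 22 mm; leave alone

How it is judged:
By the outcome, as a careful person would: the job done as asked, in the order asked, and still so for the second after the job is handed in, with the robot touching nothing.
Of tube_a, tube_b, tube_c, tube_d only 2 to 4 are there at a start; the rules pass over those that are not, and their reading is None.
At some moment in a run one of tube_a, tube_b, tube_c, tube_d, scanner may be knocked a few centimetres aside while the robot is not near it.
It also fails if it takes over 210 s, if anything falls off the work surface, if the arm or the gripper's body presses on something with over 40 N, if the wrist force passes 120 N, or if a joint passes its speed limit or range.

## Working session

There is one attempt and no reset: what is moved stays moved. The work goes in short steps, Python scripts to look and compute and a shell command to move; the robot and the scene stay as the last step left them, time stands still between calls to the robot, and variables do not carry over. Pictures are saved under pics/ and viewed, and the job is handed in when it is done.

```bash
ls; mkdir -p pics; python3 - <<'E'
from cell import ctrl
import cv2
for n in ("scene","top","wrist"):
    im=ctrl.snapshot(n); cv2.imwrite(f"pics/{n}0.png",im[:,:,::-1])
    c=ctrl.get_calibration(n); print(n,{k:(v.tolist() if hasattr(v,'tolist') else v) for k,v in c.items()})
print(ctrl.observe())
E
```

```text
pics
scene {'camera_matrix': [[386.01008017448737, 0.0, 256.9230634712244], [0.0, 386.01008017448737, 191.17116137246785], [0.0, 0.0, 1.0]], 'extrinsics': [[-0.8152954309803737, -0.46459417039158146, 0.34560905234192685, 0.8926671935825256], [0.5787945664648816, -0.6363055781126657, 0.5100118244643314, 0.46878418926886856], [-0.017035552625502527, 0.615846951848318, 0.7876816119764883, 0.8512325565448222], [0.0, 0.0, 0.0, 1.0]]}
top {'camera_matrix': [[410.19730819653915, 0.0, 255.20327346507227], [0.0, 410.19730819653915, 194.0254577190818], [0.0, 0.0, 1.0]], 'extrinsics': [[0.0299187774025221, 0.9910071927200439, -0.1304208983862484, 0.38359462252558757], [-0.9995463683739488, 0.030113591856168714, -0.0004785979206764224, 0.009425056275452091], [0.0034531477217071673, 0.13037605440669642, 0.9914586023673171, 1.2903937620902386], [0.0, 0.0, 0.0, 1.0]]}
wrist {'camera_matrix': [[278.12869642978495, 0.0, 256.57606524079483], [0.0, 278.12869642978495, 191.03741347827952], [0.0, 0.0, 1.0]], 'tool_from_camera': [[0.9999999646302973, 9.569811117012063e-05, 0.0002481557439536254, -0.000703
[... 233 characters left out ...]
joint_positions': array([ 1.18000614,  0.46816926, -0.01161019,  1.6033838 ,  0.006012  ,
        1.0713878 , -0.05630361]), 'joint_velocities': array([ 0.00027137, -0.00189922, -0.00085822, -0.00163197,  0.00098223,
       -0.00043513, -0.00057981]), 'joint_torque': array([ 9.18595579e-04, -5.20948362e+01, -1.21118379e-02, -2.43976450e+01,
       -5.65592491e-02,  1.51740195e-02,  1.13947124e-04]), 'ee_pos': array([ 0.22132882, -0.61069966,  0.21387453]), 'orientation': array([-3.31384541e-04,  8.18769636e-01, -5.74121809e-01, -5.67312035e-04]), 'force': array([-0.56757742,  0.8582177 , -0.76716022]), 'wrist_torque': array([0.03326768, 0.00612623, 0.027569  ]), 'width': 0.09185678141896259}
```

View pics/scene0.png

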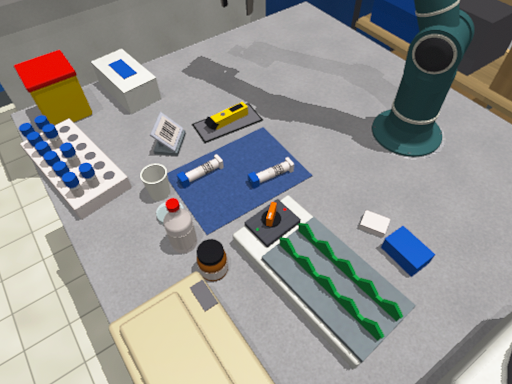

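View pics/top0.png

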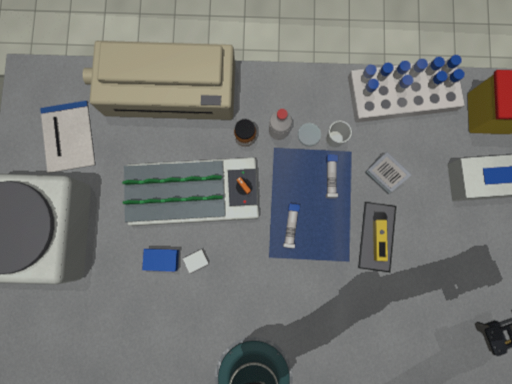

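View pics/wrist0.png

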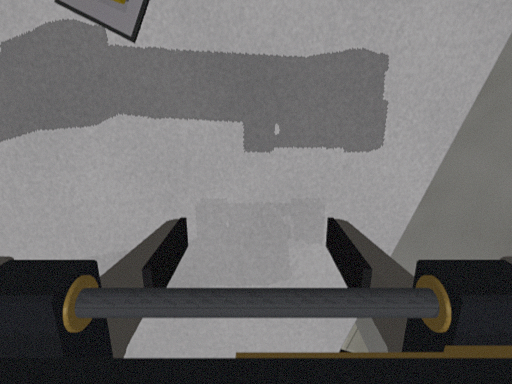

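```bash
cat > h.py <<'E'
import numpy as np, cv2
from cell import ctrl
from scipy.spatial.transform import Rotation as R
def cam(n):
    c=ctrl.get_calibration(n); K=np.array(c["camera_matrix"])
    if n!="wrist": return K,np.array(c["extrinsics"])
    s=ctrl.observe(); T=np.eye(4); q=s["orientation"]; T[:3,:3]=R.from_quat([q[1],q[2],q[3],q[0]]).as_matrix(); T[:3,3]=s["ee_pos"]
    return K,T@np.array(c["tool_from_camera"])
def ray(C,px):
    K,T=C; px=np.atleast_2d(np.array(px,float))
    d=np.c_[(px[:,0]-K[0,2])/K[0,0],-(px[:,1]-K[1,2])/K[1,1],-np.ones(len(px))]
    return T[:3,3],d@T[:3,:3].T
def onplane(C,px,z):
    o,d=ray(C,px); t=(z-o[2])/d[:,2]; return o+d*t[:,None]
def proj(C,P):
    K,T=C; P=np.atleast_2d(P); p=(P-T[:3,3])@T[:3,:3]
    return np.c_[K[0,2]+K[0,0]*p[:,0]/-p[:,2], K[1,2]-K[1,1]*p[:,1]/-p[:,2]]
def snap(n,f=None):
    C=cam(n); im=ctrl.snapshot(n)[:,:,::-1].copy()
    if f: cv2.imwrite(f"pics/{f}.png",im)
    return C,im
def tool():
    s=ctrl.observe(); q=s["orientation"]; return s["ee_pos"],R.from_quat([q[1],q[2],q[3],q[0]])
def yawR(a):
    "tool down, jaw (tool x) direction at world angle a"
    x=np.array([np.cos(a),np.sin(a),0]); z=np.array([0,0,-1.]); return R.from_matrix(np.c_[x,np.cross(z,x),z])
def rows(p,Rt=None,ret=False):
    "shift(units 40mm) and rotvec (units 6deg) in current tool axes to reach world pose"
    p0,R0=tool(); Rt=Rt or R0
    d=R0.inv().apply(np.array(p)-p0)/0.04; w=np.degrees((R0.inv()*Rt).as_rotvec())/6
    print("shift",np.round(d,2).tolist(),"turn",np.round(w,2).tolist(),"rows>=",int(np.ceil(max(np.linalg.norm(d)*40/41.7,np.linalg.norm(w)*6/7.16))))
def mask(im,lo,hi):
    return cv2.inRange(cv2.cvtColor(im,cv2.COLOR_BGR2HSV),lo,hi)
def blobs(m,amin=20):
    cs,_=cv2.findContours(m,cv2.RETR_EXTERNAL,cv2.CHAIN_APPROX_NONE)
    return [c for c in cs if cv2.contourArea(c)>amin]
E
python3 - <<'E'
import cv2
t=cv2.imread('pics/top0.png')
cv2.imwrite('pics/topA.png',cv2.resize(t[130:280,255:415],None,fx=5,fy=4*5/4,interpolation=cv2.INTER_CUBIC)[:600,:800] if 0 else cv2.resize(t[140:280,260:420],None,fx=4.2,fy=4.2,interpolation=cv2.INTER_CUBIC))
cv2.imwrite('pics/topB.png',cv2.resize(t[150:230,115:265],None,fx=5,fy=5,interpolation=cv2.INTER_CUBIC))
E
```

```text
(no output)
```

View pics/topA.png

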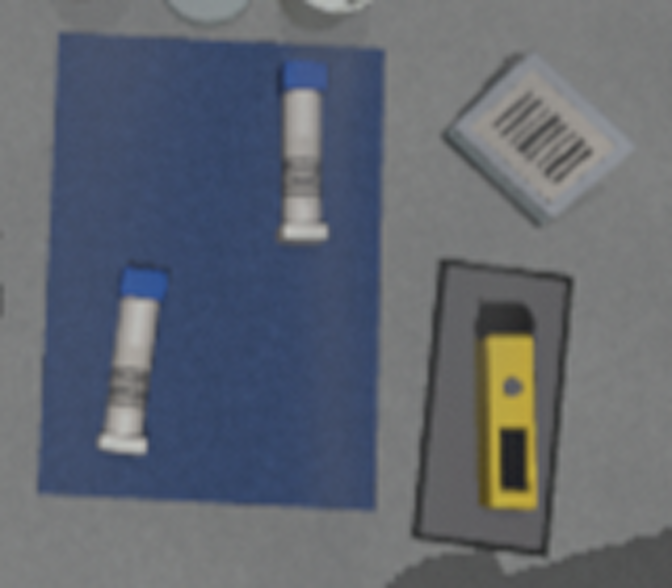

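View pics/topB.png

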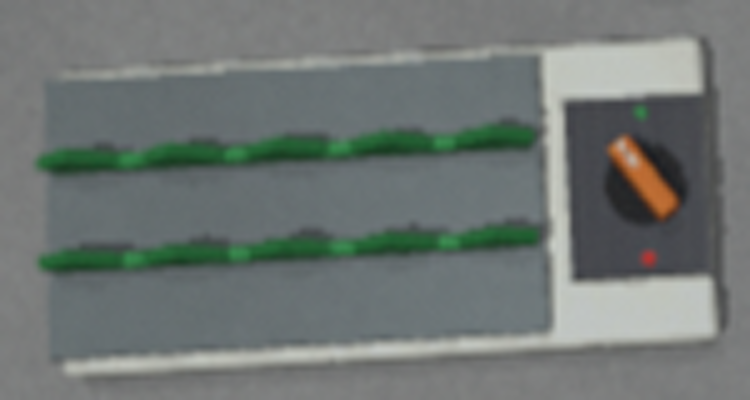

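```bash
python3 - <<'E'
from h import *
C=cam("top"); S=cam("scene")
t=cv2.imread('pics/top0.png'); s=cv2.imread('pics/scene0.png')
def info(m,z,name,amin=20,C=C,n=8):
    for c in sorted(blobs(m,amin),key=cv2.contourArea)[::-1][:n]:
        r=cv2.minAreaRect(c); b=cv2.boxPoints(r)
        P=onplane(C,[r[0]],z)[0]; B=onplane(C,b,z)
        e=B[1]-B[0]; f=B[2]-B[1]
        L=e if np.linalg.norm(e)>np.linalg.norm(f) else f
        print(name,np.round(r[0],1),cv2.contourArea(c),P.round(4)[:2],"sz",round(np.linalg.norm(e),4),round(np.linalg.norm(f),4),"ang",round(np.degrees(np.arctan2(L[1],L[0])),1))
info(mask(t,(5,150,120),(18,255,255)),.099,"knobtop",10)
info(mask(t,(20,120,90),(35,255,255)),.04,"yellow")
info(mask(t,(55,120,60),(80,255,255)),.09,"green",10)
m=mask(t,(100,120,40),(125,255,255)); info(m,.003,"blue",40)
# bright green dips
g=mask(t,(50,130,105),(80,255,255)); info(g,.077,"dip",1,n=12)
# white barrels in mat region
hsv=cv2.cvtColor(t,cv2.COLOR_BGR2HSV)
reg=np.zeros(t.shape[:2],np.uint8); reg[148:262,268:353]=1
w=((hsv[...,1]<70)&(reg>0)).astype(np.uint8)*255; info(w,.025,"barrel",60)
info(mask(s,(3,150,120),(18,255,255)),.099,"knob scene",10,S)
E
python3 - <<'E'
import cv2
t=cv2.imread('pics/scene0.png')
cv2.imwrite('pics/scA.png',cv2.resize(t[90:170,140:270],None,fx=6,fy=6,interpolation=cv2.INTER_CUBIC))
E
```

```text
knobtop [243.3 184.9] 46.0 [0.5664 0.0457] sz 0.0145 0.0505 ang -140.6
yellow [380.8 239.6] 432.5 [ 0.4202 -0.3751] sz 0.0358 0.1241 ang -178.7
yellow [493.3 124.8] 158.5 [ 0.7907 -0.7334] sz 0.1151 0.0329 ang -80.5
green [171.5 179.4] 210.0 [0.5777 0.2592] sz 0.2875 0.012 ang -84.9
green [172.  199.3] 176.0 [0.5183 0.2544] sz 0.2886 0.0096 ang -85.1
blue [160.  259.5] 688.5 [0.3395 0.2987] sz 0.1056 0.0643 ang -88.3
blue [316. 236.] 618.0 [ 0.4265 -0.1838] sz 0.1369 0.0882 ang 0.9
blue [497.5 175.1] 392.5 [ 0.6374 -0.761 ] sz 0.0907 0.0504 ang -84.1
blue [ 63.5 106.6] 168.0 [0.8207 0.6416] sz 0.1487 0.016 ang -78.8
blue [453.6  60.7] 102.0 [ 1.0182 -0.6336] sz 0.0478 0.0332 ang -61.2
blue [457.   75.5] 102.0 [ 0.967  -0.6431] sz 0.047 0.0301 ang -43.7
blue [440.3  77.2] 100.5 [ 0.9593 -0.5876] sz 0.0493 0.0302 ang -43.6
blue [437.5  63. ] 99.0 [ 1.0085 -0.5799] sz 0.0471 0.0304 ang -43.4
dip [182.7 179.4] 4.5 [0.5809 0.2285] sz 0.0152 0.0054 ang -76.7
dip [162.  180.5] 3.5 [0.5756 0.2902] sz 0.012 0.003 ang -88.3
dip [141.  181.5] 3.5 [0.5706 0.3528] sz 0.012 0.003 ang -88.3
dip [204.2 198.3] 3.5 [0.5257 0.1614] sz 0.0122 0.0051 ang -74.1
dip [183.  199.5] 3.5 [0.5203 0.2243] sz 0.0119 0.003 ang -88.3
dip [162.5 200.5] 3.0 [0.5154 0.2851] sz 0.0089 0.003 ang -88.3
dip [141.5 201.5] 3.0 [0.5105 0.3473] sz 0.0089 0.003 ang -88.3
dip [204.1 178.2] 2.5 [0.5863 0.1647] sz 0.013 0.0044 ang -74.0
barrel [310.  204.5] 724.5 [ 0.5225 -0.1609] sz 0.2655 0.3528 ang 180.0
barrel [332.  179.5] 340.0 [ 0.6032 -0.2287] sz 0.0378 0.1173 ang -179.8
barrel [290.1 229.2] 339.0 [ 0.4441 -0.1005] sz 0.115 0.0351 ang -4.5
knob scene [270.9 212.5] 99.0 [0.573  0.0534] sz 0.0641 0.0172 ang -141.6
knob scene [216.9 263.7] 14.0 [0.7476 0.0929] sz 0.0439 0.0125 ang -178.7
```

View pics/scA.png

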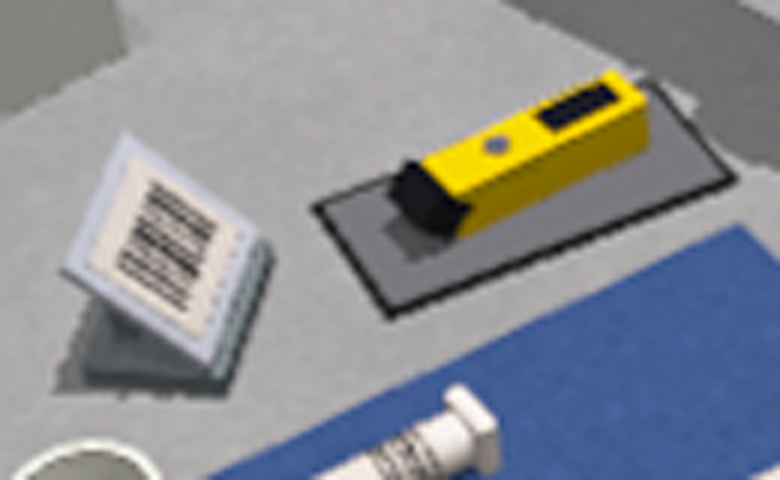

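```bash
python3 - <<'E'
from h import *
C=cam("top"); S=cam("scene")
def tri(p,q):
    o1,d1=ray(C,p);o2,d2=ray(S,q);d1=d1[0];d2=d2[0]
    A=np.c_[d1,-d2];s=np.linalg.lstsq(A,o2-o1,rcond=None)[0]
    a=o1+d1*s[0];b=o2+d2*s[1];return (a+b)/2,np.linalg.norm(a-b)
tp=[(260+x/4.2,140+y/4.2) for x,y in [(530,55),(632,145),(540,220),(450,130)]]
sp=[(140+x/6,90+y/6) for x,y in [(65,270),(125,135),(270,240),(215,365)]]
for k in range(4):
    r=[tri(tp[i],sp[(i+k)%4]) for i in range(4)]
    print(k,[(a.round(4).tolist(),round(e,4)) for a,e in r])
    if k==0:
        P=np.array([a for a,_ in r]); c=P.mean(0); u,s,v=np.linalg.svd(P-c); print(c,v)
E
```

```text
0 [([0.6808, -0.3832, 0.0753], np.float64(0.0006)), ([0.6149, -0.4532, 0.0785], np.float64(0.0031)), ([0.5681, -0.4076, 0.0148], np.float64(0.003)), ([0.6348, -0.3406, 0.0172], np.float64(0.0011))]
[ 0.62465471 -0.39617447  0.04647386] [[-0.70657523 -0.70755616 -0.01075749]
 [-0.50727093  0.51704982 -0.68944593]
 [-0.49338387  0.48168845  0.72425727]]
1 [([0.6515, -0.3478, 0.1711], np.float64(0.0132)), ([0.5937, -0.4435, 0.0209], np.float64(0.0871)), ([0.5922, -0.4519, -0.1039], np.float64(0.0136)), ([0.6553, -0.3433, 0.0846], np.float64(0.0753))]
2 [([0.6341, -0.3353, 0.1244], np.float64(0.0873)), ([0.6205, -0.4944, -0.103], np.float64(0.0786)), ([0.6178, -0.4459, -0.0158], np.float64(0.0995)), ([0.6286, -0.314, 0.1742], np.float64(0.0559))]
3 [([0.6608, -0.3701, 0.026], np.float64(0.0799)), ([0.6448, -0.504, -0.0399], np.float64(0.0138)), ([0.5911, -0.4053, 0.0914], np.float64(0.0757)), ([0.6102, -0.3096, 0.1135], np.float64(0.0146))]
```

```bash
python3 - <<'E'
from h import *
rows([.555,.035,.25],yawR(np.radians(-50.6)))
E
```

```text
shift [-12.33, -13.34, -0.89] turn [-0.0, 0.01, -3.25] rows>= 18
```

```bash
python3 -m creep '[[[-1,-1,-0.9],[0,0,0]],[[-2,-2,-0.9],[0,0,0]],[[-3,-3,-0.9],[0,0,0]],[[-4,-4,-0.9],[0,0,-1]],[[-5,-5,-0.9],[0,0,-1]],[[-6,-6,-0.9],[0,0,-2]],[[-6.6,-6.8,-0.9],[0,0,-2]],[[-7,-7.4,-0.9],[0,0,-2]]]' 60 30; python3 -c "
from h import *
rows([.555,.035,.25],yawR(np.radians(-50.6)))"
```

```text
time: 0.82
ee_pos: [0.3641, -0.3157, 0.2498]
orientation: [-0.0, 0.874, -0.485, -0.001]
force: [0.8, 0.2, -0.3]
width: 0.0603
shift [-4.92, -8.69, -0.0] turn [0.0, 0.01, -1.25] rows>= 10
```

```bash
python3 -m creep '[[[-0.6,-1,0],[0,0,0]],[[-1.1,-2,0],[0,0,0]],[[-1.7,-3,0],[0,0,0]],[[-2.3,-4,0],[0,0,-0.5]],[[-2.8,-5,0],[0,0,-1]],[[-3.4,-6,0],[0,0,-1.2]],[[-4,-7,0],[0,0,-1.2]],[[-4.5,-8,0],[0,0,-1.2]]]'; python3 -m creep '[[[-0.4,-0.7,0],[0,0,0]],[[-0.4,-0.7,0],[0,0,0]],[[-0.4,-0.7,0],[0,0,0]]]'; python3 -c "
from h import *
rows([.555,.035,.25],yawR(np.radians(-50.6)))
snap('wrist','w1')"
```

```text
time: 1.48
ee_pos: [0.5231, -0.0228, 0.25]
orientation: [-0.0, 0.903, -0.43, -0.0]
force: [1.0, -0.9, -0.4]
width: 0.0603
time: 1.73
ee_pos: [0.5347, 0.0094, 0.2496]
orientation: [-0.0, 0.904, -0.428, -0.001]
force: [-0.0, -0.3, -1.6]
width: 0.0602
shift [-0.17, -0.8, -0.01] turn [0.0, 0.02, -0.01] rows>= 1
```

View pics/w1.png

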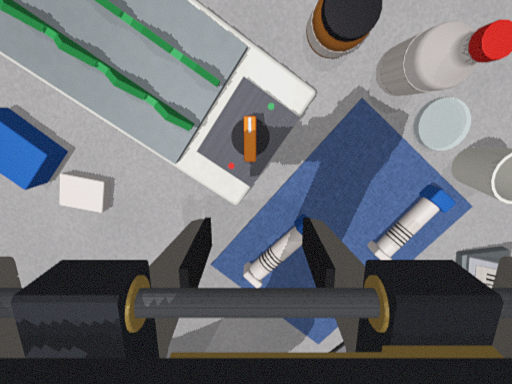

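```bash
python3 - <<'E'
from h import *
C=cam("wrist"); t=cv2.imread('pics/w1.png')
for c in blobs(mask(t,(5,150,100),(18,255,255))):
    r=cv2.minAreaRect(c); B=onplane(C,cv2.boxPoints(r),.099); print(r,onplane(C,[r[0]],.099).round(4),[np.round(B[i+1]-B[i],4).tolist() for i in (0,1)])
T=cam("top")
print(proj(C,[[.5664,.0457,.099]]))
cv2.imwrite('pics/w1c.png',cv2.resize(t[70:200,190:320],None,fx=4.5,fy=4.5,interpolation=cv2.INTER_CUBIC))
E
```

```text
((249.0, 138.5), (45.0, 12.0), 90.0) [[0.5664 0.0455 0.099 ]] [[0.0084, -0.0103, 0.0], [-0.039, -0.0317, 0.0]]
((332.3587951660156, 29.164710998535156), (58.245826721191406, 30.80412483215332), 40.60129165649414) [[0.7069 0.0485 0.099 ]] [[0.0283, -0.0017, 0.0], [0.0037, -0.0586, 0.0]]
[[248.87468663 138.44278259]]
```

View pics/w1c.png

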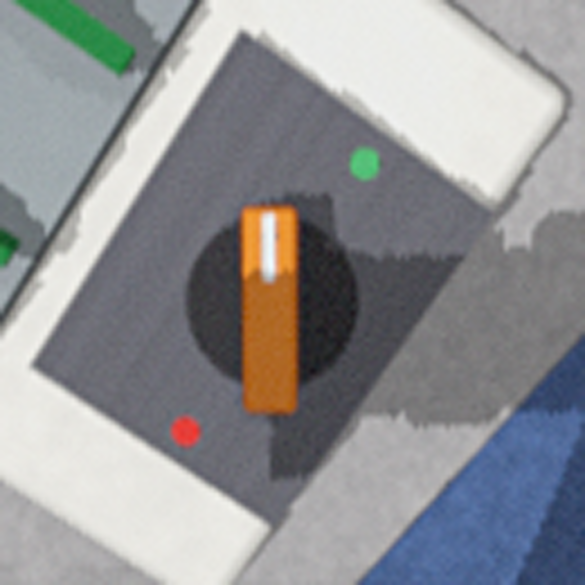

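```bash
python3 -c "
from h import *
rows([.5665,.0456,.071],yawR(np.radians(-50.9)))"
```

```text
shift [-0.23, -1.23, 4.46] turn [0.01, 0.01, 0.01] rows>= 5
```

```bash
python3 -m creep '[[[-0.2,-0.8,0.3],[0,0,0]],[[-0.23,-1.23,1],[0,0,0]],[[-0.23,-1.23,2],[0,0,0]],[[-0.23,-1.23,3],[0,0,0]],[[-0.23,-1.23,3.7],[0,0,0]],[[-0.23,-1.23,4.2],[0,0,0]],[[-0.23,-1.23,4.46],[0,0,0]],[[-0.23,-1.23,4.46],[0,0,0]]]' 50; python3 -c "
from h import *
rows([.5665,.0456,.071],yawR(np.radians(-50.9)))"
```

```text
time: 2.45
ee_pos: [0.5645, 0.0433, 0.0688]
orientation: [0.002, 0.903, -0.43, -0.003]
force: [-0.3, -0.3, -0.4]
width: 0.0499
shift [-0.01, -0.08, -0.05] turn [0.05, 0.03, -0.01] rows>= 1
```

```bash
python3 -m creep '[[[0,-0.08,-0.05],[0,0,0]],[[0,-0.08,-0.05],[0,0,0]],[[0,-0.08,-0.05],[0,0,0]]]' 50; python3 -m creep '[[[0,0,0],[0,0,0]],[[0,0,0],[0,0,0]],[[0,0,0],[0,0,0]],[[0,0,0],[0,0,0]],[[0,0,0],[0,0,0]],[[0,0,0],[0,0,0]],[[0,0,0],[0,0,0]],[[0,0,0],[0,0,0]]]' 8 30;  python3 -c "
from h import *
rows([.5665,.0456,.071],yawR(np.radians(-50.9)));s=ctrl.observe();print(s['wrist_torque'],s['width'])"
```

```text
time: 2.7
ee_pos: [0.5683, 0.0451, 0.0725]
orientation: [0.001, 0.903, -0.431, -0.001]
force: [0.0, 0.2, -0.2]
width: 0.0501
time: 3.37
ee_pos: [0.5669, 0.047, 0.0727]
orientation: [0.001, 0.903, -0.43, -0.003]
force: [-4.0, 2.9, 4.2]
width: 0.0138
shift [0.02, 0.03, 0.04] turn [0.04, 0.04, -0.0] rows>= 1
[0.69102644 0.89992496 0.03036701] 0.013785576234588273
```

Gripped. Twist.

```bash
python3 -m creep '[[[0,0.02,0],[0,0,1]],[[0,0.02,0],[0,0,2]],[[0,0.02,0],[0,0,3]],[[0,0.02,0],[0,0,4]],[[0,0.02,0],[0,0,5]],[[0,0.02,0],[0,0,6]],[[0,0.02,0],[0,0,7]],[[0,0.02,0],[0,0,7]]]';python3 -c "
from h import *
rows([.5665,.0456,.071],yawR(np.radians(-50.9-68.75)));s=ctrl.observe();print(s['wrist_torque'],s['width'])"
```

```text
time: 4.03
ee_pos: [0.567, 0.0466, 0.0727]
orientation: [-0.001, -0.688, 0.726, 0.002]
force: [2.0, -0.5, -1.3]
width: 0.0136
shift [0.02, 0.01, 0.04] turn [0.04, -0.01, 4.44] rows>= 4
[-0.09237984 -0.67171097  0.08317572] 0.013608424640862857
```

```bash
python3 -m creep '[[[0,0,0],[0,0,1]],[[0,0,0],[0,0,2]],[[0,0,0],[0,0,3]],[[0,0,0],[0,0,4]],[[0,0,0],[0,0,4.5]],[[0,0,0],[0,0,5]],[[0,0,0],[0,0,5]],[[0,0,0],[0,0,5]]]';python3 -c "
from h import *
rows([.5665,.0456,.071],yawR(np.radians(-50.9-68.75)));s=ctrl.observe();print(s['wrist_torque'],s['width'])
C,im=snap('wrist','w2')"
```

```text
time: 4.7
ee_pos: [0.5669, 0.0462, 0.0727]
orientation: [-0.002, -0.479, 0.878, 0.001]
force: [0.6, -2.3, 0.9]
width: 0.0141
shift [0.02, 0.0, 0.04] turn [0.03, -0.03, -0.52] rows>= 1
[-0.36190147 -0.11803471  0.73516173] 0.014078500146227173
```

View pics/w2.png

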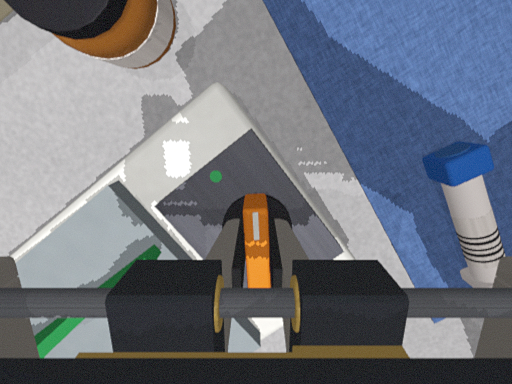

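```bash
python3 -m creep '[[[0,0,0],[0,0,0]],[[0,0,0],[0,0,0]],[[0,0,0],[0,0,0]],[[0,0,0],[0,0,0]],[[0,0,0],[0,0,0]],[[0,0,0],[0,0,0]],[[0,0,0],[0,0,0]],[[0,0,0],[0,0,0]]]' 91 ;python3 -c "
from h import *
rows([.5664,-.10,.25],yawR(np.radians(-92)))
C,im=snap('wrist','w3')"
```

```text
time: 5.42
ee_pos: [0.5671, 0.0461, 0.0728]
orientation: [-0.002, -0.479, 0.878, 0.001]
force: [-0.1, 0.1, -0.4]
width: 0.0654
shift [3.09, -1.95, -4.43] turn [0.04, -0.02, -5.13] rows>= 6
```

View pics/w3.png

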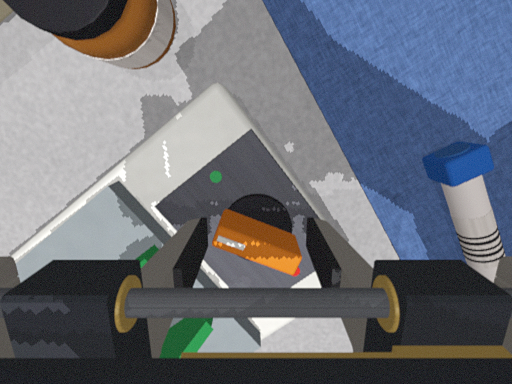

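```bash
python3 -m creep '[[[0,0,-1],[0,0,0]],[[0,0,-2],[0,0,0]],[[0,0,-3],[0,0,0]],[[0,0,-4],[0,0,0]],[[0.5,-0.3,-4.5],[0,0,-1]],[[1,-0.6,-4.5],[0,0,-2]],[[1.8,-1,-4.5],[0,0,-3]],[[2.5,-1,-4.5],[0,0,-4]]]' ;python3 -c "
from h import *
rows([.44,-.15,.27],yawR(np.radians(-90)))"
```

```text
time: 6.13
ee_pos: [0.5484, -0.0625, 0.2536]
orientation: [-0.001, -0.652, 0.758, -0.0]
force: [-1.0, -1.0, 0.3]
width: 0.091
shift [2.57, 2.35, -0.4] turn [0.01, -0.02, -1.43] rows>= 4
```

```bash
python3 -m creep '[[[0.6,0.6,-0.4],[0,0,-0.7]],[[1.3,1.2,-0.4],[0,0,-1.4]],[[2,1.8,-0.4],[0,0,-1.4]],[[2.57,2.35,-0.4],[0,0,-1.4]],[[2.57,2.35,-0.4],[0,0,-1.4]],[[2.57,2.35,-0.4],[0,0,-1.4]]]' 50;python3 -c "
from h import *
snap('wrist','w4'); snap('top','top4')"
```

```text
time: 6.63
ee_pos: [0.4393, -0.1513, 0.2705]
orientation: [-0.001, -0.705, 0.71, -0.001]
force: [0.8, 1.0, 0.4]
width: 0.0532
```

View pics/w4.png

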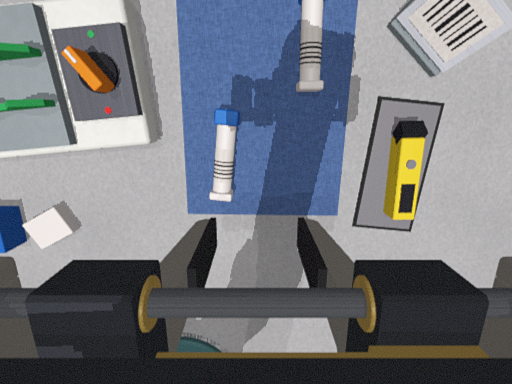

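```bash
cat >> h.py <<'E'
def tubes(C,t,roi=None):
    hsv=cv2.cvtColor(t,cv2.COLOR_BGR2HSV); n=0
    w=((hsv[...,1]<60)&(hsv[...,2]>110)).astype(np.uint8)*255
    w=cv2.morphologyEx(w,cv2.MORPH_CLOSE,np.ones((7,7),np.uint8))
    if roi: m=np.zeros_like(w); m[roi[1]:roi[3],roi[0]:roi[2]]=1; w=w*m
    for c in blobs(w,200):
        r=cv2.minAreaRect(c); B=onplane(C,cv2.boxPoints(r),.022)
        e=B[1]-B[0]; f=B[2]-B[1]
        if np.linalg.norm(e)<np.linalg.norm(f): e,f=f,e
        le,lf=np.linalg.norm(e),np.linalg.norm(f)
        if e[0]<0: e=-e
        P=onplane(C,[r[0]],.022)[0]
        print(np.round(r[0],1),"center",(P+e/le*.006)[:2].round(4),"len",le.round(4),lf.round(4),"ang",np.degrees(np.arctan2(e[1],e[0])).round(1))
E
python3 - <<'E'
from h import *
C=cam("wrist"); t=cv2.imread('pics/w4.png'); tubes(C,t,(190,60,340,205))
t=cv2.imread('pics/top4.png'); tubes(cam("top"),t,(272,150,350,260))
E
```

```text
[224.  162.8] center [ 0.4515 -0.1007] len 0.1165 0.0338 ang -8.8
[309.5  75.5] center [ 0.5742 -0.223 ] len 0.0404 0.0372 ang 3.4
```

```bash
python3 - <<'E'
from h import *
C=cam("wrist"); t=cv2.imread('pics/w4.png')
cap=[c for c in blobs(mask(t,(100,180,130),(120,255,255)),60)]
for c in cap: 
    r=cv2.minAreaRect(c);print(r, onplane(C,[r[0]],.02))
cv2.imwrite('pics/w4c.png',cv2.resize(t[95:210,185:265],None,fx=5,fy=5,interpolation=cv2.INTER_CUBIC))
E
```

```text
((225.70001220703125, 116.5999984741211), (23.397048950195312, 14.969924926757812), 6.009005546569824) [[ 0.51304153 -0.10427678  0.02      ]]
```

View pics/w4c.png

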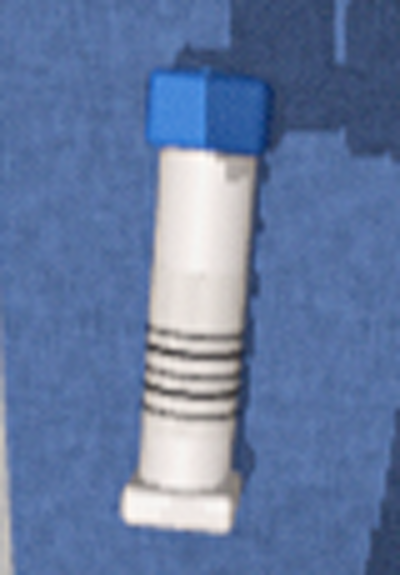

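```bash
python3 - <<'E'
from h import *
C=cam("wrist")
P=onplane(C,[(185+208/5,95+152/5),(185+187/5,95+485/5)],.022); d=P[0]-P[1]
print(P,P.mean(0),np.linalg.norm(d),np.degrees(np.arctan2(d[1],d[0])))
T=cam("top")
P=onplane(T,[(260+140/4.2,140+298/4.2),(260+124/4.2,140+437/4.2)],.022); d=P[0]-P[1]
print(P,P.mean(0),np.linalg.norm(d),np.degrees(np.arctan2(d[1],d[0])))
rows([.4515,-.100,.003],yawR(np.radians(-96)))
E
```

```text
[[ 0.50062461 -0.10540187  0.022     ]
 [ 0.39962854 -0.0956867   0.022     ]] [ 0.45012657 -0.10054428  0.022     ] 0.10146226162225179 -5.494580068558701
[[ 0.50108639 -0.10980986  0.022     ]
 [ 0.39880198 -0.09992906  0.022     ]] [ 0.44994418 -0.10486946  0.022     ] 0.10276054847650917 -5.517724127018869
shift [-1.25, -0.27, 6.68] turn [0.0, -0.02, 0.97] rows>= 7
```

```bash
python3 -m creep '[[[-0.6,-0.27,1],[0,0,0.9]],[[-1.2,-0.27,2],[0,0,0.9]],[[-1.2,-0.27,3],[0,0,0.9]],[[-1.2,-0.27,4],[0,0,0.9]],[[-1.2,-0.27,4.8],[0,0,0.9]],[[-1.2,-0.27,5.3],[0,0,0.9]],[[-1.2,-0.27,5.3],[0,0,0.9]],[[-1.2,-0.27,5.3],[0,0,0.9]]]' 56;python3 -c "
from h import *
rows([.450,-.102,.008],yawR(np.radians(-95.5)))
snap('wrist','w5')"
```

```text
time: 7.4
ee_pos: [0.4519, -0.1006, 0.0574]
orientation: [-0.001, -0.673, 0.74, 0.001]
force: [0.7, -0.4, 1.4]
width: 0.0562
shift [0.04, 0.04, 1.23] turn [0.03, -0.01, 0.01] rows>= 2
```

View pics/w5.png

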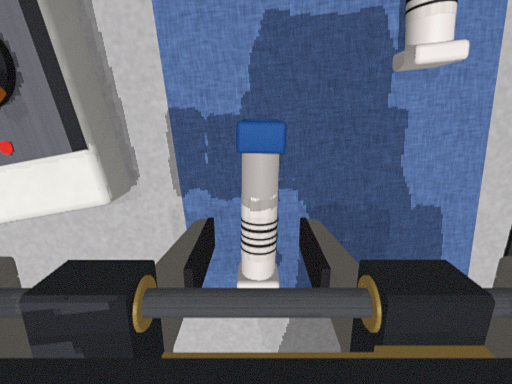

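```bash
python3 -m creep '[[[0.04,0.04,0.5],[0,0,0]],[[0.04,0.04,0.9],[0,0,0]],[[0.04,0.04,1.2],[0,0,0]],[[0.04,0.04,1.23],[0,0,0]],[[0.04,0.04,1.23],[0,0,0]]]'; python3 -m creep '[[[0,0,0],[0,0,0]],[[0,0,0],[0,0,0]],[[0,0,0],[0,0,0]],[[0,0,0],[0,0,0]],[[0,0,0],[0,0,0]],[[0,0,0],[0,0,0]],[[0,0,0],[0,0,0]],[[0,0,0],[0,0,0]]]' 20 15; python3 -m creep '[[[0,0,-0.3],[0,0,0]],[[0,0,-1],[0,0,0]],[[0,0,-2],[0,0,0]],[[0,0,-3],[0,0,0]],[[0,0,-3.8],[0,0,0]],[[0,0,-4],[0,0,0]],[[0,0,-4],[0,0,0]]]'; python3 -c "
from h import *
snap('wrist','w6')"
```

```text
time: 7.87
ee_pos: [0.4525, -0.1025, 0.0106]
orientation: [0.0, -0.673, 0.74, -0.001]
force: [-0.3, -0.2, 0.6]
width: 0.0565
time: 8.53
ee_pos: [0.4529, -0.1027, 0.0112]
orientation: [0.0, -0.673, 0.74, -0.002]
force: [-0.4, -0.2, 6.3]
width: 0.0273
time: 9.12
ee_pos: [0.4541, -0.1028, 0.1737]
orientation: [0.002, -0.672, 0.74, -0.004]
force: [-0.9, -0.3, -1.6]
width: 0.028
```

View pics/w6.png

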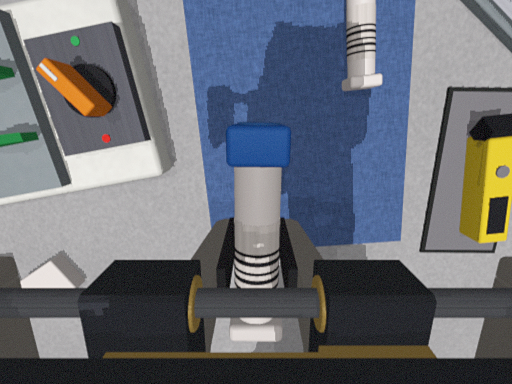

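```bash
python3 -c "
from h import *
rows([.47,.16,.25],yawR(np.radians(-85.2)))"
```

```text
shift [-6.57, 0.18, -1.97] turn [-0.04, -0.02, -1.71] rows>= 7
```

```bash
python3 -m creep '[[[-0.5,0,-0.9],[0,0,0]],[[-1.2,0,-1.6],[0,0,0]],[[-2.2,0,-1.97],[0,0,-0.5]],[[-3.2,0.1,-1.97],[0,0,-1]],[[-4.2,0.18,-1.97],[0,0,-1.7]],[[-5.2,0.18,-1.97],[0,0,-1.7]],[[-6,0.18,-1.97],[0,0,-1.7]],[[-6.4,0.18,-1.97],[0,0,-1.7]]]'; python3 -m creep '[[[0,0,0],[0,0,0]],[[0,0,0],[0,0,0]]]'; python3 -c "
from h import *
snap('wrist','w7')"
```

```text
time: 9.83
ee_pos: [0.4678, 0.1576, 0.2473]
orientation: [0.0, 0.738, -0.675, 0.001]
force: [0.8, -0.3, -1.1]
width: 0.0277
time: 10.0
ee_pos: [0.4662, 0.158, 0.2446]
orientation: [0.003, 0.738, -0.674, -0.001]
force: [-0.3, 0.6, -1.8]
width: 0.0275
```

View pics/w7.png

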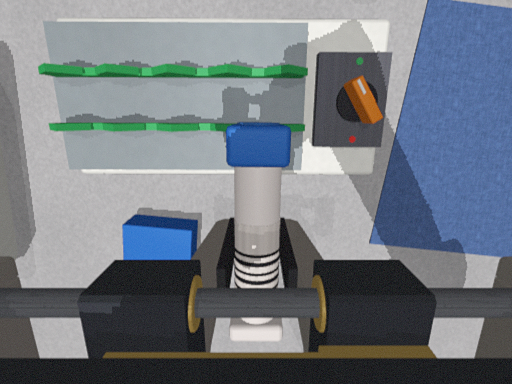

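```bash
python3 -c "
import cv2
t=cv2.imread('pics/w7.png'); cv2.imwrite('pics/w7c.png',cv2.resize(t[55:140,30:315],None,fx=2.8,fy=5,interpolation=cv2.INTER_CUBIC))"
```

```text
(no output)
```

View pics/w7c.png

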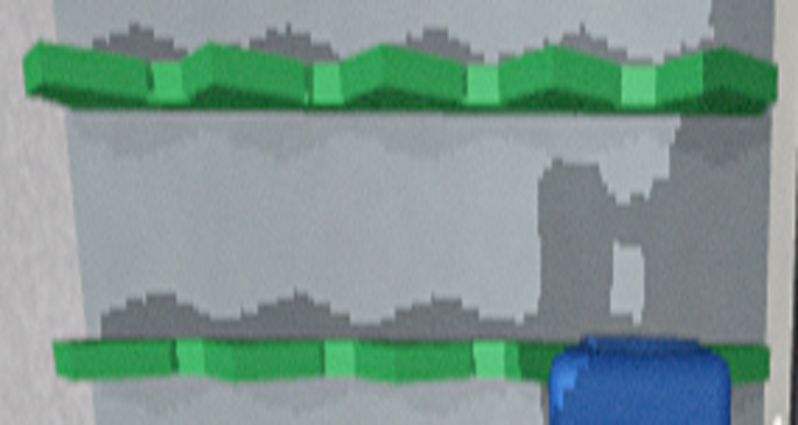

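```bash
python3 - <<'E'
from h import *
C=cam("wrist"); T=cam("top")
u=onplane(C,[(30+X/2.8,55+Y/5) for X,Y in [(168,81),(326,83),(483,83),(638,84)]],.083)
l=onplane(C,[(30+X/2.8,55+358/5) for X in (190,340,490)],.083)
print(u.round(4)[:,:2],l.round(4)[:,:2])
t=onplane(T,[(204.1,178.2),(182.7,179.4),(162,180.5),(141,181.5),(204.2,198.3),(183,199.5),(162.5,200.5),(141.5,201.5)],.083)
c=(t[:4]+t[4:])/2; print("top cradles",c.round(4)[:,:2], np.degrees(np.arctan2(*(t[0]-t[3])[:2])))
E
```

```text
[[0.5705 0.3505]
 [0.5756 0.2886]
 [0.581  0.227 ]
 [0.5862 0.1662]] [[0.5111 0.3457]
 [0.5166 0.2839]
 [0.522  0.222 ]]
top cradles [[0.5552 0.1622]
 [0.5497 0.2253]
 [0.5447 0.2863]
 [0.5398 0.3483]] 175.2130564838766
```

```bash
python3 -c "
from h import *
rows([.548,.2865,.14],yawR(np.radians(-85)))"
```

```text
shift [-3.06, -2.32, 2.61] turn [0.04, -0.02, 0.01] rows>= 5
```

```bash
python3 -m creep '[[[-0.6,-0.5,0],[0,0,0]],[[-1.4,-1,0],[0,0,0]],[[-2.1,-1.6,0],[0,0,0]],[[-2.8,-2.1,0.5],[0,0,0]],[[-3.06,-2.32,1.3],[0,0,0]],[[-3.06,-2.32,2],[0,0,0]],[[-3.06,-2.32,2.6],[0,0,0]],[[-3.06,-2.32,2.6],[0,0,0]]]'; python3 -m creep '[[[0,0,0],[0,0,0]]]';python3 -c "
from h import *
rows([.548,.2865,.092],yawR(np.radians(-85)))"
```

```text
time: 10.72
ee_pos: [0.5453, 0.2816, 0.134]
orientation: [0.008, 0.737, -0.676, -0.002]
force: [-0.8, -1.0, -1.3]
width: 0.0276
time: 10.8
ee_pos: [0.5455, 0.28, 0.1335]
orientation: [0.009, 0.736, -0.677, -0.002]
force: [-0.5, 1.0, -0.6]
width: 0.0273
shift [-0.17, -0.09, 1.03] turn [0.15, -0.09, -0.03] rows>= 2
```

```bash
python3 -m creep '[[[-0.17,-0.09,0.2],[0.15,-0.09,0]],[[-0.17,-0.09,0.5],[0.15,-0.09,0]],[[-0.17,-0.09,0.6],[0.15,-0.09,0]],[[-0.17,-0.09,0.6],[0.15,-0.09,0]],[[-0.17,-0.09,0.6],[0.15,-0.09,0]]]';python3 -c "
from h import *
rows([.548,.2865,.092],yawR(np.radians(-85)))"
```

```text
time: 11.22
ee_pos: [0.5484, 0.2865, 0.1099]
orientation: [-0.0, 0.736, -0.677, 0.0]
force: [0.6, -1.1, -0.3]
width: 0.0273
shift [-0.0, 0.01, 0.45] turn [-0.0, 0.0, -0.04] rows>= 1
```

```bash
python3 -m creep '[[[0,0,0.15],[0,0,0]],[[0,0,0.3],[0,0,0]],[[0,0,0.4],[0,0,0]],[[0,0,0.45],[0,0,0]],[[0,0,0.5],[0,0,0]],[[0,0,0.5],[0,0,0]]]';python3 -c "
from h import *
rows([.548,.2865,.092],yawR(np.radians(-85)))
snap('wrist','w8')"
```

```text
time: 11.72
ee_pos: [0.5485, 0.2873, 0.09]
orientation: [-0.001, 0.736, -0.677, -0.0]
force: [0.3, 2.1, 0.4]
width: 0.0277
shift [0.02, 0.01, -0.05] turn [-0.01, 0.01, -0.03] rows>= 1
```

View pics/w8.png

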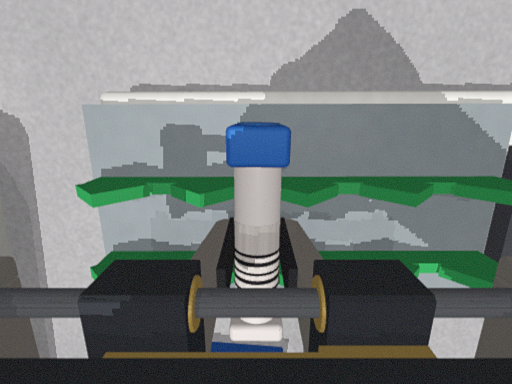

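```bash
python3 -m creep '[[[0,0,0.03],[0,0,0]],[[0,0,0.05],[0,0,0]],[[0,0,0.06],[0,0,0]],[[0,0,0.06],[0,0,0]]]'; python3 -m creep '[[[0,0,0],[0,0,0]],[[0,0,0],[0,0,0]],[[0,0,0],[0,0,0]],[[0,0,0],[0,0,0]],[[0,0,0],[0,0,0]],[[0,0,0],[0,0,0]]]' 50;  python3 -m creep '[[[0,0,-0.3],[0,0,0]],[[0,0,-1],[0,0,0]],[[0,0,-2],[0,0,0]],[[0,0,-3],[0,0,0]],[[0,0,-3.5],[0,0,0]],[[0,0,-3.5],[0,0,0]]]';python3 -c "
from h import *
rows([.50,-.14,.25],yawR(np.radians(-90)))
snap('wrist','w9')"
```

```text
time: 12.1
ee_pos: [0.5489, 0.2884, 0.0886]
orientation: [-0.002, 0.736, -0.677, -0.0]
force: [-1.9, 2.4, 4.3]
width: 0.0275
time: 12.6
ee_pos: [0.5488, 0.2881, 0.0883]
orientation: [-0.001, 0.736, -0.677, -0.0]
force: [0.3, 0.3, -0.6]
width: 0.0502
time: 13.1
ee_pos: [0.5512, 0.2897, 0.2354]
orientation: [-0.007, 0.736, -0.677, 0.002]
force: [-0.2, -0.0, -0.3]
width: 0.0503
shift [10.59, 2.18, -0.46] turn [-0.11, 0.06, 0.81] rows>= 11
```

View pics/w9.png

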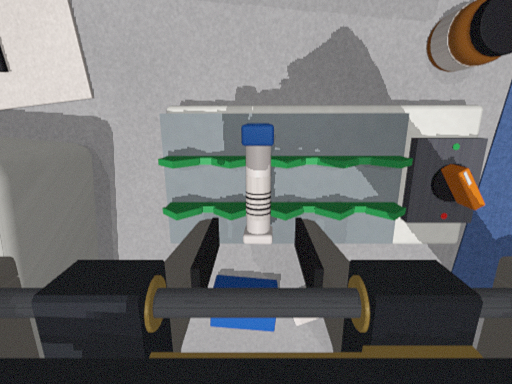

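```bash
python3 -m creep '[[[0.7,0.1,-0.4],[0,0,0]],[[1.7,0.3,-0.4],[0,0,0]],[[2.7,0.5,-0.4],[0,0,0]],[[3.7,0.7,-0.4],[0,0,0.2]],[[4.7,0.9,-0.4],[0,0,0.4]],[[5.7,1.2,-0.4],[0,0,0.6]],[[6.7,1.4,-0.4],[0,0,0.8]],[[7.7,1.6,-0.4],[0,0,0.8]]]';python3 -c "
from h import *
rows([.53,-.20,.25],yawR(np.radians(-90)))"
```

```text
time: 13.82
ee_pos: [0.5103, -0.0257, 0.2454]
orientation: [0.004, -0.707, 0.707, -0.0]
force: [0.9, -0.5, 0.6]
width: 0.0504
shift [4.36, -0.49, -0.13] turn [-0.05, 0.05, -0.0] rows>= 5
```

```bash
python3 -m creep '[[[0.9,-0.1,-0.1],[0,0,0]],[[1.9,-0.2,-0.1],[0,0,0]],[[2.8,-0.3,-0.1],[0,0,0]],[[3.6,-0.4,-0.1],[0,0,0]],[[4.2,-0.5,-0.1],[0,0,0]],[[4.36,-0.5,-0.1],[0,0,0]],[[4.36,-0.5,-0.1],[0,0,0]],[[4.36,-0.5,-0.1],[0,0,0]]]' 56;python3 -c "
from h import *
snap('wrist','w10')"
```

```text
time: 14.48
ee_pos: [0.5297, -0.1988, 0.2478]
orientation: [-0.004, 0.707, -0.707, -0.001]
force: [0.1, 0.4, -0.7]
width: 0.0561
```

View pics/w10.png

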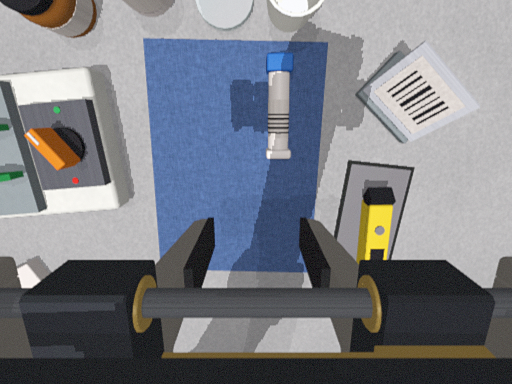

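```bash
python3 - <<'E'
from h import *
C=cam("wrist"); t=cv2.imread('pics/w10.png')
hsv=cv2.cvtColor(t,cv2.COLOR_BGR2HSV)
w=((hsv[...,1]<60)&(hsv[...,2]>110)).astype(np.uint8)
for r in (80,100,145): x=np.where(w[r,250:310])[0]; print(r,250+x.min(),250+x.max())
col=np.where(w[60:170,280])[0]; print(60+col.min(),60+col.max())
P=onplane(C,[(280,71),(279,149.5)],.022); d=P[0]-P[1]; print(P,P.mean(0),np.linalg.norm(d),np.degrees(np.arctan2(d[1],d[0])))
rows([P.mean(0)[0],P.mean(0)[1],.06],yawR(np.arctan2(d[1],d[0])-np.pi/2))
E
```

```text
80 268 289
100 268 288
145 268 287
71 158
[[ 0.66139058 -0.22631971  0.022     ]
 [ 0.55828854 -0.22733766  0.022     ]] [ 0.60983956 -0.22682869  0.022     ] 0.10310706475472806 0.5656718815416605
shift [0.75, -1.98, 4.71] turn [-0.04, 0.06, -0.08] rows>= 5
```

```bash
python3 -m creep '[[[0.4,-0.9,0.2],[0,0,0]],[[0.74,-1.7,0.8],[0,0,0]],[[0.74,-1.98,1.7],[0,0,0]],[[0.74,-1.98,2.7],[0,0,0]],[[0.74,-1.98,3.6],[0,0,0]],[[0.74,-1.98,4.4],[0,0,0]],[[0.74,-1.98,4.7],[0,0,0]],[[0.74,-1.98,4.7],[0,0,0]]]';python3 -c "
from h import *
rows([.609,-.227,.009],yawR(np.radians(-89.6)))
snap('wrist','w11')"
```

```text
time: 15.2
ee_pos: [0.6079, -0.2234, 0.0569]
orientation: [-0.003, 0.709, -0.706, -0.004]
force: [0.1, 0.6, 0.5]
width: 0.0561
shift [0.1, -0.03, 1.2] turn [0.02, 0.09, -0.03] rows>= 2
```

View pics/w11.png

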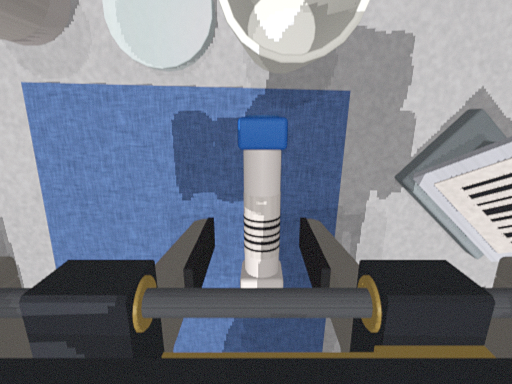

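```bash
python3 -m creep '[[[0.1,-0.03,0.4],[0.02,0.09,0]],[[0.1,-0.03,0.9],[0.02,0.09,0]],[[0.1,-0.03,1.15],[0.02,0.09,0]],[[0.1,-0.03,1.2],[0.02,0.09,0]],[[0.1,-0.03,1.2],[0.02,0.09,0]]]'; python3 -m creep '[[[0,0,0],[0,0,0]],[[0,0,0],[0,0,0]],[[0,0,0],[0,0,0]],[[0,0,0],[0,0,0]],[[0,0,0],[0,0,0]],[[0,0,0],[0,0,0]],[[0,0,0],[0,0,0]],[[0,0,0],[0,0,0]]]' 20 15; python3 -m creep '[[[0,0,-0.3],[0,0,0]],[[0,0,-1],[0,0,0]],[[0,0,-2],[0,0,0]],[[0,0,-3],[0,0,0]],[[0,0,-4],[0,0,0]],[[0,0,-5],[0,0,0]],[[0,0,-5.5],[0,0,0]],[[0,0,-5.5],[0,0,0]]]'; python3 -c "
from h import *
snap('wrist','w12')
rows([.5565,.163,.23],yawR(np.radians(-85)))"
```

```text
time: 15.67
ee_pos: [0.6117, -0.228, 0.0128]
orientation: [-0.001, 0.709, -0.706, 0.003]
force: [-0.0, -0.3, 0.1]
width: 0.0555
time: 16.33
ee_pos: [0.6121, -0.2281, 0.0134]
orientation: [-0.001, 0.709, -0.706, 0.003]
force: [-0.5, 0.5, 5.6]
width: 0.0277
time: 17.0
ee_pos: [0.6136, -0.2285, 0.2404]
orientation: [-0.004, 0.708, -0.706, 0.008]
force: [1.0, -0.0, -0.3]
width: 0.0272
shift [-9.78, 1.35, 0.12] turn [-0.11, -0.04, -0.8] rows>= 10
```

View pics/w12.png

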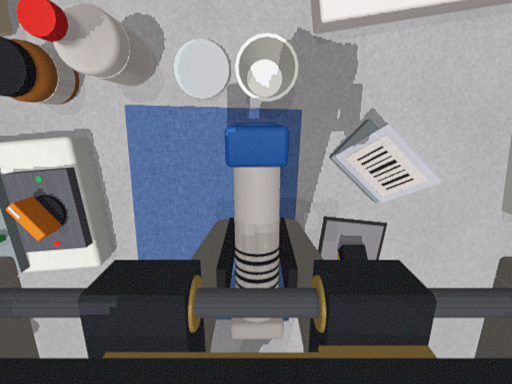

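```bash
python3 -m creep '[[[-0.6,0.1,0],[0,0,0]],[[-1.6,0.2,0],[0,0,0]],[[-2.6,0.3,0],[0,0,0]],[[-3.6,0.5,0],[0,0,-0.2]],[[-4.6,0.6,0],[0,0,-0.4]],[[-5.6,0.7,0],[0,0,-0.6]],[[-6.6,0.9,0],[0,0,-0.8]],[[-7.5,1,0],[0,0,-0.8]]]'; python3 -m creep '[[[-0.6,0.1,0],[0,0,0]],[[-1.1,0.1,0],[0,0,0]],[[-1.4,0.15,0],[0,0,0]],[[-1.4,0.15,0],[0,0,0]]]'; python3 -c "
from h import *
rows([.558,.163,.13],yawR(np.radians(-85)))"
```

```text
time: 17.72
ee_pos: [0.5684, 0.0743, 0.2334]
orientation: [-0.001, 0.738, -0.675, 0.004]
force: [0.2, 0.0, -0.4]
width: 0.0273
time: 18.05
ee_pos: [0.5556, 0.1323, 0.2317]
orientation: [-0.0, 0.74, -0.673, 0.003]
force: [0.2, 0.2, -0.3]
width: 0.0275
shift [-0.77, -0.12, 2.54] turn [-0.04, -0.04, 0.07] rows>= 3
```

```bash
python3 -m creep '[[[-0.5,-0.1,0.2],[0,0,0]],[[-0.77,-0.12,0.8],[0,0,0]],[[-0.77,-0.12,1.5],[0,0,0]],[[-0.77,-0.12,2.2],[0,0,0]],[[-0.77,-0.12,2.5],[0,0,0]],[[-0.77,-0.12,2.5],[0,0,0]],[[-0.77,-0.12,2.5],[0,0,0]]]'; python3 -c "
from h import *
rows([.558,.163,.11],yawR(np.radians(-85)))"
```

```text
time: 18.63
ee_pos: [0.5582, 0.1618, 0.1314]
orientation: [0.0, 0.739, -0.673, 0.003]
force: [-0.2, 1.0, -0.2]
width: 0.0274
shift [-0.03, 0.0, 0.53] turn [-0.03, -0.04, 0.06] rows>= 1
```

```bash
python3 -m creep '[[[-0.03,0,0.25],[0,0,0]],[[-0.03,0,0.5],[0,0,0.06]],[[-0.03,0,0.75],[0,0,0.06]],[[-0.03,0,0.9],[0,0,0.06]],[[-0.03,0,1],[0,0,0.06]],[[-0.03,0,1.04],[0,0,0.06]],[[-0.03,0,1.04],[0,0,0.06]]]'; python3 -c "
from h import *
rows([.558,.163,.090],yawR(np.radians(-85)))"
```

```text
time: 19.22
ee_pos: [0.5584, 0.1651, 0.0903]
orientation: [-0.001, 0.738, -0.675, 0.002]
force: [-1.4, 3.8, 2.2]
width: 0.0275
shift [0.05, 0.01, 0.01] turn [-0.04, -0.02, 0.01] rows>= 1
```

```bash
python3 -m creep '[[[0,0,0],[0,0,0]],[[0,0,0],[0,0,0]],[[0,0,0],[0,0,0]],[[0,0,0],[0,0,0]],[[0,0,0],[0,0,0]],[[0,0,0],[0,0,0]]]' 50;  python3 -m creep '[[[0,0,-0.3],[0,0,0]],[[0,0,-1],[0,0,0]],[[0,0,-2],[0,0,0]],[[0,0,-3],[0,0,0]],[[0,0,-3.7],[0,0,0]],[[0,0,-4],[0,0,0]],[[0,0,-4],[0,0,0]]]';python3 -c "
from h import *
rows([.36,-.33,.25],yawR(np.radians(-90)))
snap('wrist','w13');snap('top','top13')"
```

```text
time: 19.72
ee_pos: [0.5584, 0.1647, 0.0902]
orientation: [-0.001, 0.737, -0.675, 0.002]
force: [-0.4, -0.7, 0.8]
width: 0.0501
time: 20.3
ee_pos: [0.5594, 0.1656, 0.2542]
orientation: [-0.004, 0.737, -0.675, 0.004]
force: [0.3, -0.5, 0.4]
width: 0.0501
shift [11.91, 6.05, 0.05] turn [-0.11, -0.01, 0.84] rows>= 13
```

View pics/w13.png

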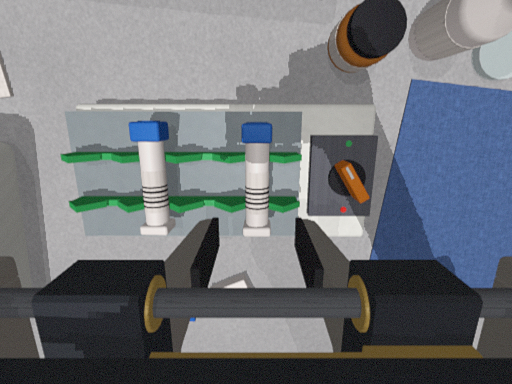

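View pics/top13.png

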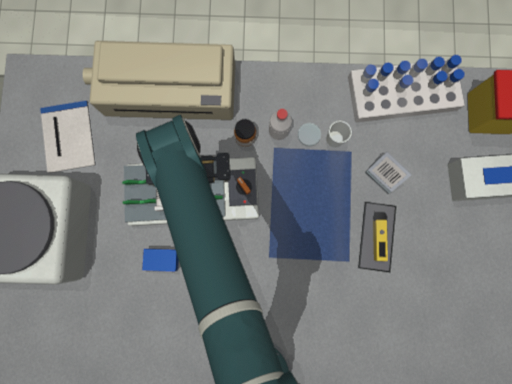

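```bash
python3 -m creep '[[[0.8,0.4,0],[0,0,0]],[[1.7,0.9,0],[0,0,0]],[[2.5,1.3,0],[0,0,0]],[[3.4,1.7,0],[0,0,0.2]],[[4.3,2.2,0],[0,0,0.4]],[[5.2,2.6,0],[0,0,0.6]],[[6.1,3.1,0],[0,0,0.8]],[[7,3.5,0],[0,0,0.8]]]'; python3 -m creep '[[[0.8,0.4,0],[0,0,0]],[[1.7,0.9,0],[0,0,0]],[[2.5,1.3,0],[0,0,0]],[[3.4,1.7,0],[0,0,0]],[[4,2,0],[0,0,0]],[[4.4,2.2,0],[0,0,0]],[[4.4,2.2,0],[0,0,0]],[[4.4,2.2,0],[0,0,0]]]' 60; python3 -c "
from h import *
snap('wrist','w14')"
```

```text
time: 21.07
ee_pos: [0.4392, -0.128, 0.2474]
orientation: [0.001, 0.708, -0.706, 0.0]
force: [0.3, -1.0, -0.6]
width: 0.0501
time: 21.73
ee_pos: [0.3503, -0.3039, 0.2457]
orientation: [0.001, 0.707, -0.707, -0.002]
force: [0.3, 0.8, -0.0]
width: 0.0598
```

View pics/w14.png

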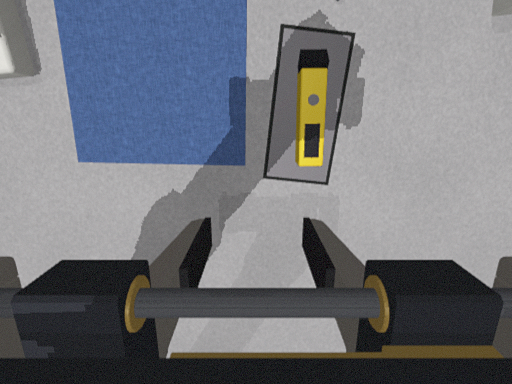

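```bash
python3 - <<'E'
from h import *
C=cam("wrist"); t=cv2.imread('pics/w14.png')
cv2.imwrite('pics/w14c.png',cv2.resize(t[15:195,255:365],None,fx=3.3,fy=3.3,interpolation=cv2.INTER_CUBIC))
print(tool()[0])
for X in [.36,.4,.45]: print(proj(C,[[X,-.37,.04]]))
E
```

```text
[ 0.35107617 -0.30304875  0.24603189]
[[306.56219159 164.38673945]]
[[308.09343308 134.50756822]]
[[310.13719888  94.62749139]]
```

View pics/w14c.png

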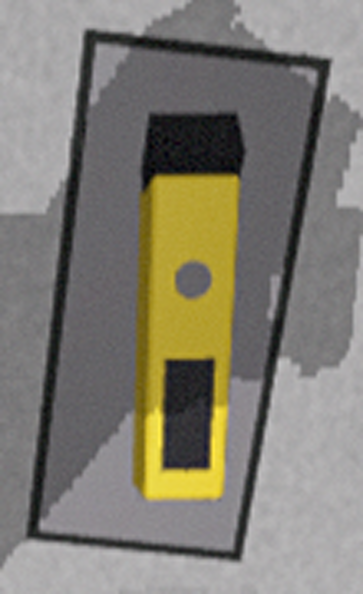

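```bash
python3 - <<'E'
from h import *
C=cam("wrist"); f=lambda X,Y:(255+X/3.3,15+Y/3.3)
P=onplane(C,[f(198,175),f(185.5,497),f(196,115),f(157,175),f(239,175)],.040); print(P.round(4))
d=P[0]-P[1];print(np.linalg.norm(d),np.degrees(np.arctan2(d[1],d[0])),np.linalg.norm(P[3]-P[4]))
q=onplane(C,[f(90,33),f(326,62),f(238,555),f(33,537)],.004);print(q.round(4),q.mean(0))
e=q[0]-q[3];g=q[1]-q[2];print([np.degrees(np.arctan2(v[1],v[0])) for v in (e,g)],np.linalg.norm(e),np.linalg.norm(q[0]-q[1]))
t=cv2.imread('pics/top13.png')
T=cam('top'); 
for c in blobs(mask(t,(20,120,90),(35,255,255))): 
    r=cv2.minAreaRect(c); print(r,onplane(T,[r[0]],.04))
E
```

```text
[[ 0.4814 -0.3744  0.04  ]
 [ 0.3583 -0.3764  0.04  ]
 [ 0.502  -0.3724  0.04  ]
 [ 0.4813 -0.3589  0.04  ]
 [ 0.4814 -0.3898  0.04  ]]
0.12306863864753603 0.9627540370896951 0.030955907518751175
[[ 0.5389 -0.3352  0.004 ]
 [ 0.5288 -0.4302  0.004 ]
 [ 0.3248 -0.4092  0.004 ]
 [ 0.3331 -0.3147  0.004 ]] [ 0.43139372 -0.37232131  0.004     ]
[np.float64(-5.690140365675818), np.float64(-5.871337206202651)] 0.20686217526493297 0.0955852434565587
((380.5, 239.5), (41.0, 13.0), 90.0) [[ 0.42054746 -0.37405362  0.04      ]]
((489.2911071777344, 105.85958862304688), (55.70254898071289, 42.341339111328125), 87.87889862060547) [[ 0.852424 -0.723361  0.04    ]]
```

```bash
python3 -c "
from h import *
rows([.433,-.375,.07],yawR(np.radians(-89)))"
```

```text
shift [1.81, -2.06, 4.39] turn [0.04, 0.01, -0.14] rows>= 5
```

```bash
python3 -m creep '[[[0.6,-0.7,0],[0,0,-0.14]],[[1.2,-1.4,0.3],[0,0,-0.14]],[[1.7,-1.9,1],[0,0,-0.14]],[[1.8,-2.06,2],[0,0,-0.14]],[[1.8,-2.06,3],[0,0,-0.14]],[[1.8,-2.06,3.9],[0,0,-0.14]],[[1.8,-2.06,4.3],[0,0,-0.14]],[[1.8,-2.06,4.3],[0,0,-0.14]]]' 64; python3 -m creep '[[[0,0,0],[0,0,0]],[[0,0,0],[0,0,0]]]'; python3 -c "
from h import *
rows([.433,-.375,.012],yawR(np.radians(-89)))
snap('wrist','w15')"
```

```text
time: 22.45
ee_pos: [0.431, -0.3702, 0.0684]
orientation: [0.001, 0.714, -0.7, -0.007]
force: [-0.5, 0.4, 0.4]
width: 0.0642
time: 22.62
ee_pos: [0.4318, -0.3687, 0.0685]
orientation: [0.001, 0.715, -0.699, -0.007]
force: [-0.0, 0.3, -0.2]
width: 0.0638
shift [0.17, -0.04, 1.41] turn [0.11, 0.09, 0.05] rows>= 2
```

View pics/w15.png

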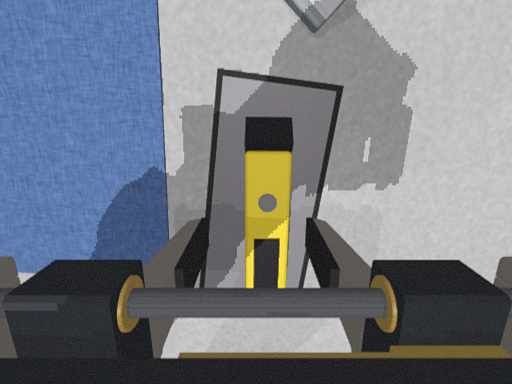

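```bash
python3 -m creep '[[[0.19,-0.04,0.1],[0.11,0.09,0]],[[0.19,-0.04,0.4],[0.11,0.09,0]],[[0.19,-0.04,0.9],[0.11,0.09,0]],[[0.19,-0.04,1.3],[0.11,0.09,0]],[[0.19,-0.04,1.4],[0.11,0.09,0]],[[0.19,-0.04,1.4],[0.11,0.09,0]]]'; python3 -c "
from h import *
rows([.433,-.376,.012],yawR(np.radians(-89)))"
```

```text
time: 23.17
ee_pos: [0.4325, -0.3763, 0.0121]
orientation: [0.0, 0.715, -0.699, -0.0]
force: [0.3, -0.2, -0.1]
width: 0.0643
shift [-0.01, -0.01, 0.0] turn [0.0, -0.0, 0.04] rows>= 1
```

```bash
python3 -m creep '[[[0,0,0],[0,0,0]],[[0,0,0],[0,0,0]],[[0,0,0],[0,0,0]],[[0,0,0],[0,0,0]],[[0,0,0],[0,0,0]],[[0,0,0],[0,0,0]],[[0,0,0],[0,0,0]],[[0,0,0],[0,0,0]]]' 25 40; python3 -m creep '[[[0,0,-0.3],[0,0,0]],[[0,0,-1],[0,0,0]],[[0,0,-2],[0,0,0]],[[0,0,-3],[0,0,0]],[[0,0,-4],[0,0,0]],[[0,0,-4.6],[0,0,0]],[[0,0,-4.6],[0,0,0]],[[0,0,-4.6],[0,0,0]]]';python3 - <<'E'
from h import *
snap('wrist','w16')
t=cv2.imread('pics/w10.png');cv2.imwrite('pics/w10c.png',cv2.resize(t[35:150,350:485],None,fx=5,fy=5,interpolation=cv2.INTER_CUBIC))
t=cv2.imread('pics/w12.png');cv2.imwrite('pics/w12c.png',cv2.resize(t[110:210,325:445],None,fx=5,fy=5,interpolation=cv2.INTER_CUBIC))
E
```

```text
time: 23.83
ee_pos: [0.4329, -0.3766, 0.0127]
orientation: [0.0, 0.715, -0.699, 0.0]
force: [-0.5, 0.4, 5.8]
width: 0.034
time: 24.5
ee_pos: [0.4331, -0.3767, 0.1983]
orientation: [-0.0, 0.715, -0.699, 0.002]
force: [-0.7, -0.1, -2.3]
width: 0.0334
```

View pics/w16.png

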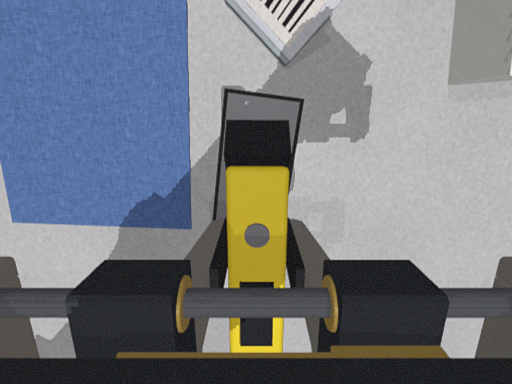

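View pics/w12c.png

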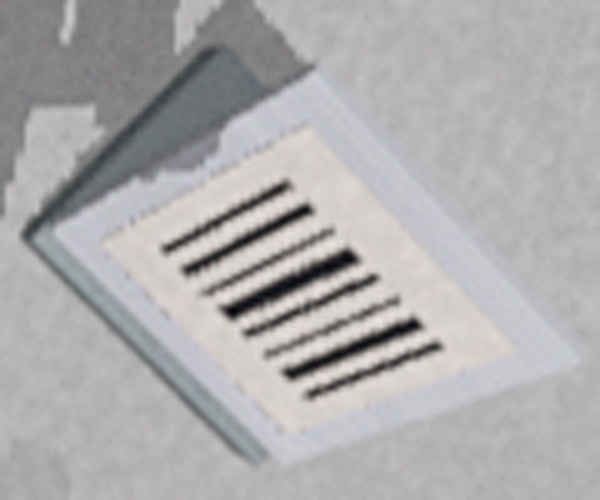

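View pics/w10c.png

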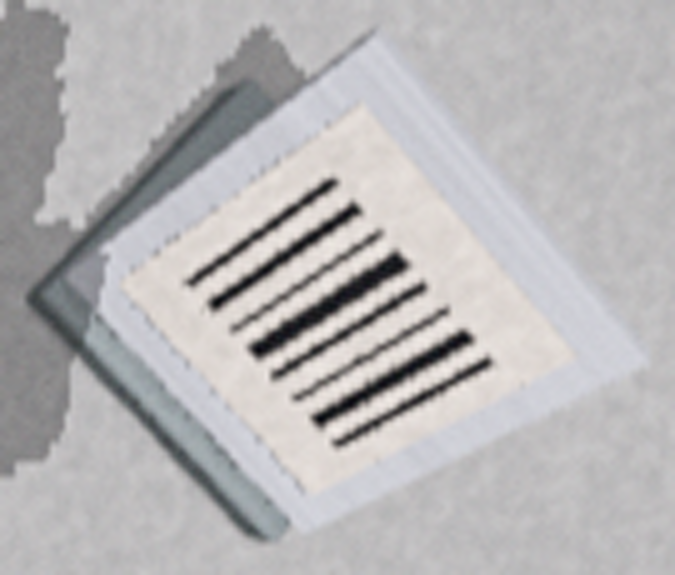

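```bash
python3 - <<'E'
from h import *
c=ctrl.get_calibration("wrist");K=np.array(c["camera_matrix"]);TC=np.array(c["tool_from_camera"])
def W(p,q):
    T=np.eye(4);T[:3,:3]=R.from_quat([q[1],q[2],q[3],q[0]]).as_matrix();T[:3,3]=p;return K,T@TC
A=W([.5297,-.1988,.2478],[-.004,.707,-.707,-.001]);B=W([.6136,-.2285,.2404],[-.004,.708,-.706,.008])
top=cam("top");sc=cam("scene")
def tri(obs):
    M=np.zeros((3,3));b=np.zeros(3)
    for C,p in obs:
        o,d=ray(C,p);d=d[0]/np.linalg.norm(d[0]);Q=np.eye(3)-np.outer(d,d);M+=Q;b+=Q@o
    X=np.linalg.solve(M,b);return X,[np.round(proj(C,X)[0]-p,1).tolist() for C,p in obs]
a=[(350+x/5,35+y/5) for x,y in [(363,105),(575,352),(310,492),(125,285),(333,182),(490,362),(338,443),(190,283)]]
b=[(325+x/5,110+y/5) for x,y in [(308,125),(517,350),(290,432),(105,240),(289,185),(441,346),(310,396),(165,250)]]
X=[]
for p,q in zip(a,b): x,e=tri([(A,p),(B,q)]);X.append(x);print(x.round(4),e)
X=np.array(X)
for S in (X[:4],X[4:]):
    m=S.mean(0);u,s,v=np.linalg.svd(S-m);print(m.round(4),(v[2]*np.sign(v[2][2])).round(3), [np.linalg.norm(S[i]-S[(i+1)%4]).round(4) for i in range(4)])
    w=((S[1]-S[0])+(S[2]-S[3]))/2; print("width dir",np.degrees(np.arctan2(w[1],w[0])),w)
# bars middle across 3 views
print(tri([(top,(260+545/4.2,140+137/4.2)),(sc,(140+167/6,90+247/6))]))
print("proj", proj(top,X[4:].mean(0)),proj(sc,X[4:].mean(0)))
E
```

```text
[ 0.6684 -0.3821  0.0768] [[-0.0, -0.0], [0.0, 0.0]]
[ 0.6154 -0.4365  0.0818] [[0.4, 0.1], [-0.4, -0.1]]
[ 0.5808 -0.4077  0.0313] [[0.4, 0.1], [-0.4, -0.1]]
[ 0.6345 -0.3529  0.0268] [[-0.1, -0.0], [0.1, 0.0]]
[ 0.6537 -0.3828  0.0681] [[0.3, 0.1], [-0.3, -0.1]]
[ 0.6136 -0.4256  0.0689] [[0.2, 0.0], [-0.2, -0.1]]
[ 0.5941 -0.4068  0.0426] [[0.2, 0.1], [-0.2, -0.1]]
[ 0.6337 -0.3643  0.0406] [[0.1, 0.0], [-0.1, -0.0]]
[ 0.6248 -0.3948  0.0542] [-0.506  0.552  0.663] [np.float64(0.0761), np.float64(0.0676), np.float64(0.0769), np.float64(0.0672)]
width dir -134.3239675700194 [-0.05335543 -0.0546296   0.00471649]
[ 0.6238 -0.3949  0.0551] [-0.502  0.494  0.71 ] [np.float64(0.0586), np.float64(0.0377), np.float64(0.0582), np.float64(0.0387)]
width dir -133.07179438321188 [-0.03987189 -0.0426501   0.00145044]
(array([ 0.62502386, -0.40169932,  0.04605726]), [[-0.4, 0.4], [-0.6, -0.1]])
proj [[388.14871831 172.86841401]] [[168.08727915 129.91523423]]
```

```bash
python3 -c "
from h import *
rows([.527,-.303,.1215],yawR(np.radians(-134)))"
```

```text
shift [-1.77, -2.41, 1.87] turn [-0.0, -0.0, 7.54] rows>= 7
```

```bash
python3 -m creep '[[[-0.3,-0.4,0],[0,0,0.5]],[[-0.7,-0.9,0],[0,0,1.5]],[[-1.2,-1.5,0],[0,0,2.6]],[[-1.6,-2.1,0.3],[0,0,3.7]],[[-1.77,-2.41,0.8],[0,0,4.8]],[[-1.77,-2.41,1.3],[0,0,5.8]],[[-1.77,-2.41,1.7],[0,0,6.8]],[[-1.77,-2.41,1.7],[0,0,7.5]]]';python3 -m creep '[[[0,0,0],[0,0,0]],[[0,0,0],[0,0,0]]]';python3 -c "
from h import *
rows([.527,-.303,.1215],yawR(np.radians(-134)))
snap('wrist','w17'); snap('scene','s17'); t=cv2.imread('pics/s17.png');cv2.imwrite('pics/s17c.png',cv2.resize(t[60:190,110:270],None,fx=4.5,fy=4.5,interpolation=cv2.INTER_CUBIC))"
```

```text
time: 25.22
ee_pos: [0.5233, -0.3005, 0.1219]
orientation: [-0.004, -0.391, 0.92, 0.004]
force: [0.1, 0.2, -2.4]
width: 0.0337
time: 25.38
ee_pos: [0.5212, -0.2991, 0.1187]
orientation: [-0.006, -0.392, 0.92, 0.007]
force: [-0.1, 0.6, -1.8]
width: 0.0337
shift [-0.03, -0.17, -0.07] turn [0.16, -0.06, 0.02] rows>= 1
```

View pics/w17.png

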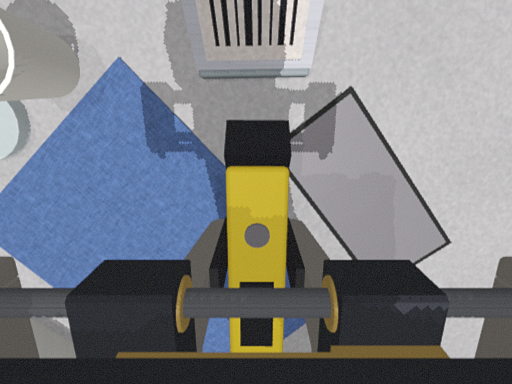

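View pics/s17c.png

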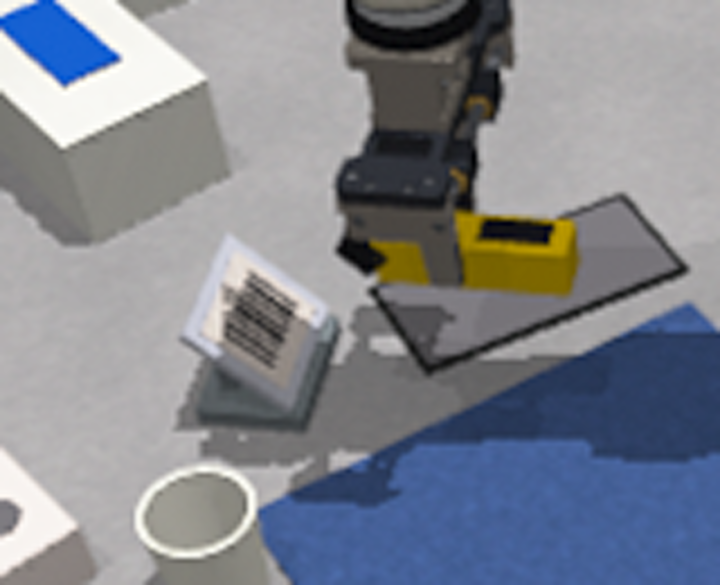

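```bash
python3 -m creep '[[[-0.02,-0.1,-0.04],[0.16,-0.06,0]],[[-0.02,-0.17,-0.07],[0.16,-0.06,0]],[[-0.02,-0.17,-0.07],[0.16,-0.06,0]],[[-0.02,-0.17,-0.07],[0.16,-0.06,0]],[[-0.02,-0.17,-0.07],[0.16,-0.06,0]],[[-0.02,-0.17,-0.07],[0.16,-0.06,0]]]';python3 -c "
from h import *
rows([.527,-.303,.1215],yawR(np.radians(-134)))
snap('wrist','w18')"
```

```text
time: 25.98
ee_pos: [0.5282, -0.3043, 0.1237]
orientation: [0.002, -0.392, 0.92, -0.002]
force: [0.1, -0.7, -2.2]
width: 0.0339
shift [-0.0, 0.04, 0.05] turn [-0.04, 0.01, 0.02] rows>= 1
```

View pics/w18.png

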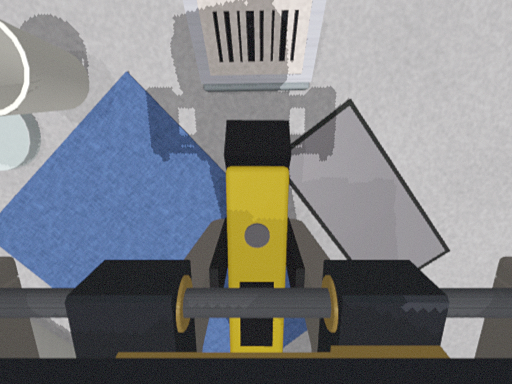

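```bash
python3 -m creep '[[[0,0.03,0.05],[0,0,0]],[[0,0.03,0.05],[0,0,0]],[[0,0.03,0.05],[0,0,0]],[[0,0.03,0.05],[0,0,0]],[[0,0.03,0.05],[0,0,0]],[[0,0.03,0.05],[0,0,0]],[[0,0.03,0.05],[0,0,0]],[[0,0.03,0.05],[0,0,0]]]'; python3 -c "
from h import *
p,r=tool();x=-r.as_matrix()[:,1];c=p-.0093*r.as_matrix()[:,2];z=r.as_matrix()[:,2]
w=c+.065*x+.005*z;a=(x+z)/2**.5;n=np.array([-.5087,.4912,.7071]);L=np.array([.6245,-.397,.055])
print('dist',np.linalg.norm(L-w),'angle',np.degrees(np.arccos(-a@n)),'miss',np.linalg.norm(np.cross(L-w,a)))
"
```

```text
time: 26.7
ee_pos: [0.5273, -0.3034, 0.1217]
orientation: [0.001, -0.392, 0.92, -0.002]
force: [-0.3, 0.3, -1.0]
width: 0.0338
dist 0.0998047502793501 angle nan miss 0.001358224362250828<string>:5: RuntimeWarning: invalid value encountered in arccos
```

```bash
python3 -c "
from h import *
for i in range(36): ctrl.snapshot('wrist')
s=ctrl.observe();print(s['time'],s['ee_pos'],s['joint_velocities'].round(3))
rows([.433,-.3735,.16],yawR(np.radians(-93)))
"
```

```text
28.5 [ 0.52729633 -0.30338549  0.12161124] [-0.002  0.002 -0.001 -0.001 -0.001  0.001 -0.001]
shift [2.9, 0.48, -0.97] turn [-0.04, -0.0, -6.81] rows>= 6
```

```bash
python3 -m creep '[[[0,0.3,-0.5],[0,0,0]],[[0.2,0.6,-1.1],[0,0,0]],[[0.7,0.7,-1.2],[0,0,-1]],[[1.3,0.7,-1.2],[0,0,-2.1]],[[1.9,0.6,-1.2],[0,0,-3.2]],[[2.4,0.5,-1.2],[0,0,-4.3]],[[2.8,0.48,-1.2],[0,0,-5.3]],[[2.9,0.48,-1.2],[0,0,-6.3]]]';python3 -m creep '[[[0,0,0],[0,0,-0.5]],[[0,0,0],[0,0,-0.5]],[[0,0,0],[0,0,-0.5]]]';python3 -c "
from h import *
rows([.432,-.374,.04],yawR(np.radians(-93)))
snap('wrist','w19')"
```

```text
time: 29.17
ee_pos: [0.4303, -0.3768, 0.1696]
orientation: [0.0, -0.669, 0.743, -0.002]
force: [0.2, -0.5, -1.4]
width: 0.0337
time: 29.42
ee_pos: [0.4301, -0.3769, 0.1696]
orientation: [0.0, -0.687, 0.726, -0.002]
force: [-0.1, 0.5, -1.6]
width: 0.0335
shift [-0.08, -0.03, 3.24] turn [-0.03, -0.03, -0.03] rows>= 4
```

View pics/w19.png

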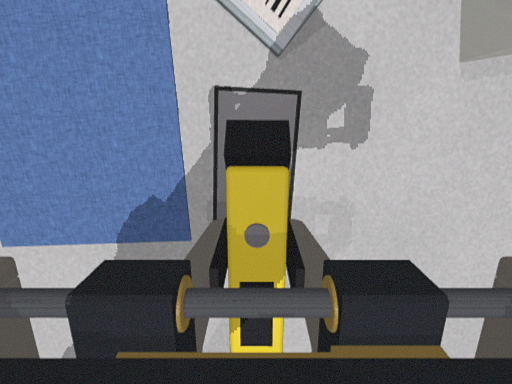

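Over the pad and centred. Lower.

```bash
python3 -m creep '[[[-0.08,-0.03,0.6],[0,0,0]],[[-0.08,-0.03,1.5],[0,0,0]],[[-0.08,-0.03,2.3],[0,0,0]],[[-0.08,-0.03,2.9],[0,0,0]],[[-0.08,-0.03,3.2],[0,0,0]],[[-0.08,-0.03,3.2],[0,0,0]],[[-0.08,-0.03,3.2],[0,0,0]]]';python3 -c "
from h import *
rows([.432,-.374,.0145],yawR(np.radians(-93)))"
```

```text
time: 30.05
ee_pos: [0.4327, -0.3737, 0.0418]
orientation: [0.0, -0.688, 0.726, -0.002]
force: [-1.2, -0.3, -2.2]
width: 0.0336
shift [0.01, 0.02, 0.68] turn [-0.03, -0.03, -0.02] rows>= 1
```

```bash
python3 -m creep '[[[0,0,0.2],[0,0,0]],[[0,0,0.4],[0,0,0]],[[0,0,0.55],[0,0,0]],[[0,0,0.65],[0,0,0]],[[0,0,0.71],[0,0,0]],[[0,0,0.73],[0,0,0]],[[0,0,0.73],[0,0,0]]]'
```

```text
time: 30.63
ee_pos: [0.4327, -0.3738, 0.0128]
orientation: [0.0, -0.687, 0.726, -0.002]
force: [-0.5, 0.9, 0.6]
width: 0.0337
```

Contact reached (z .0128, same as at pick-up). Release and rise.

```bash
python3 -m creep '[[[0,0,0],[0,0,0]],[[0,0,0],[0,0,0]],[[0,0,0],[0,0,0]],[[0,0,0],[0,0,0]],[[0,0,0],[0,0,0]],[[0,0,0],[0,0,0]]]' 60; python3 -m creep '[[[0,0,-0.3],[0,0,0]],[[0,0,-1],[0,0,0]],[[0,0,-2],[0,0,0]],[[0,0,-3],[0,0,0]],[[0,0,-4],[0,0,0]],[[0,0,-5],[0,0,0]],[[0,0,-5.7],[0,0,0]],[[0,0,-5.7],[0,0,0]]]';python3 -c "
from h import *
rows([.54,.01,.25],yawR(np.radians(-50.9)))
snap('wrist','w20')"
```

```text
time: 31.13
ee_pos: [0.4328, -0.3738, 0.0128]
orientation: [0.0, -0.687, 0.726, -0.002]
force: [-1.0, 0.5, 0.7]
width: 0.0599
time: 31.8
ee_pos: [0.4348, -0.3755, 0.2489]
orientation: [0.001, -0.687, 0.726, -0.009]
force: [-0.2, -0.2, 0.0]
width: 0.06
shift [-9.77, -2.1, -0.09] turn [-0.09, -0.14, -7.04] rows>= 10
```

View pics/w20.png

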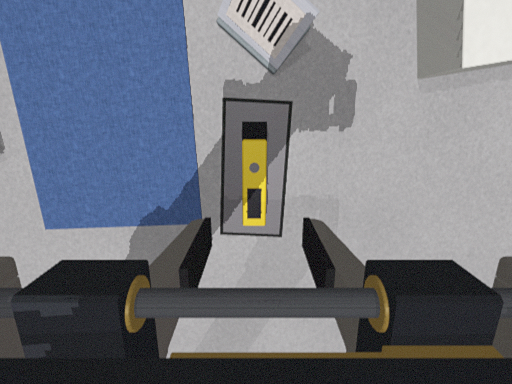

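Scanner lies flat on the pad at (255,175), well within its outline; the mat is empty. Now the knob.

```bash
python3 -m creep '[[[-0.9,-0.2,0],[0,0,-0.5]],[[-1.8,-0.4,0],[0,0,-1.5]],[[-2.7,-0.6,0],[0,0,-2.5]],[[-3.6,-0.8,0],[0,0,-3.5]],[[-4.5,-1,0],[0,0,-4.5]],[[-5.4,-1.1,0],[0,0,-5.5]],[[-6.3,-1.3,0],[0,0,-6.5]],[[-7.2,-1.5,0],[0,0,-7]]]' 50;python3 -c "
from h import *
rows([.54,.01,.25],yawR(np.radians(-50.9)))"
```

```text
time: 32.52
ee_pos: [0.5084, -0.0884, 0.2434]
orientation: [0.002, 0.903, -0.43, 0.005]
force: [0.7, -0.9, 0.3]
width: 0.0498
shift [-1.41, -2.16, -0.18] turn [-0.01, -0.11, 0.0] rows>= 3
```

```bash
python3 -m creep '[[[-0.5,-0.8,-0.1],[0,-0.1,0]],[[-1,-1.6,-0.18],[0,-0.1,0]],[[-1.4,-2.16,-0.18],[0,-0.1,0]],[[-1.4,-2.16,-0.18],[0,-0.1,0]],[[-1.4,-2.16,-0.18],[0,-0.1,0]]]' 50;python3 -c "
from h import *
snap('wrist','w21')
C=cam('wrist');t=cv2.imread('pics/w21.png')
for c in blobs(mask(t,(5,150,100),(18,255,255))):
    r=cv2.minAreaRect(c); B=onplane(C,cv2.boxPoints(r),.099); print(np.round(r[0]),onplane(C,[r[0]],.099).round(4),[np.round(B[i+1]-B[i],4).tolist() for i in (0,1)])
rows([.5665,.0456,.071],yawR(np.radians(-50.9)))"
```

```text
time: 32.93
ee_pos: [0.5393, 0.0112, 0.2491]
orientation: [-0.0, 0.904, -0.428, -0.0]
force: [-0.7, -1.1, -0.9]
width: 0.0502
[248. 142.] [[0.5673 0.0455 0.099 ]] [[0.0397, 0.0314, 0.0], [0.0084, -0.0104, 0.0]]
[330.  32.] [[0.7086 0.0506 0.099 ]] [[0.0302, -0.0047, 0.0], [-0.0011, -0.0581, 0.0]]
shift [-0.27, -1.11, 4.45] turn [0.01, 0.0, 0.01] rows>= 5
```

View pics/w21.png

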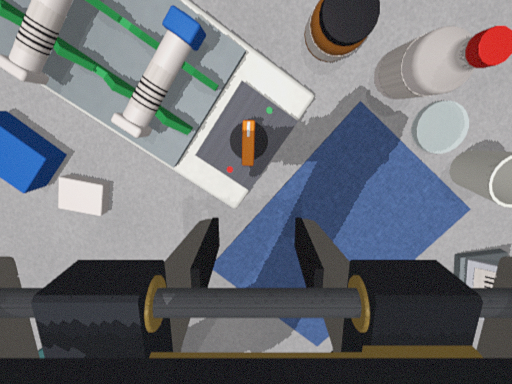

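```bash
python3 -m creep '[[[-0.2,-0.8,0.3],[0,0,0]],[[-0.27,-1.11,1],[0,0,0]],[[-0.27,-1.11,2],[0,0,0]],[[-0.27,-1.11,3],[0,0,0]],[[-0.27,-1.11,3.7],[0,0,0]],[[-0.27,-1.11,4.2],[0,0,0]],[[-0.27,-1.11,4.4],[0,0,0]],[[-0.27,-1.11,4.4],[0,0,0]]]' 50; python3 -c "
from h import *
rows([.5665,.0456,.072],yawR(np.radians(-50.9)))"
```

```text
time: 33.65
ee_pos: [0.5649, 0.0435, 0.0709]
orientation: [0.002, 0.903, -0.43, -0.002]
force: [0.2, 0.0, 0.3]
width: 0.0499
shift [-0.02, -0.06, -0.03] turn [0.05, 0.02, -0.01] rows>= 1
```

```bash
python3 -m creep '[[[-0.02,-0.06,-0.02],[0.05,0,0]],[[-0.02,-0.06,-0.02],[0.05,0,0]],[[-0.02,-0.06,-0.02],[0.05,0,0]]]' 50; python3 -m creep '[[[0,0,0],[0,0,0]],[[0,0,0],[0,0,0]],[[0,0,0],[0,0,0]],[[0,0,0],[0,0,0]],[[0,0,0],[0,0,0]],[[0,0,0],[0,0,0]],[[0,0,0],[0,0,0]],[[0,0,0],[0,0,0]]]' 8 30; python3 -m creep '[[[0,0,0],[0,0,1]],[[0,0,0],[0,0,2]],[[0,0,0],[0,0,3]],[[0,0,0],[0,0,4]],[[0,0,0],[0,0,5]],[[0,0,0],[0,0,6]],[[0,0,0],[0,0,7]],[[0,0,0],[0,0,7]]]';python3 -c "
from h import *
rows([.5665,.0456,.072],yawR(np.radians(-50.9-68.75)));s=ctrl.observe();print(s['wrist_torque'],s['width'])"
```

```text
time: 33.9
ee_pos: [0.5673, 0.0453, 0.0733]
orientation: [-0.001, 0.903, -0.431, 0.0]
force: [0.5, -0.8, 0.7]
width: 0.0499
time: 34.57
ee_pos: [0.5663, 0.0465, 0.0734]
orientation: [-0.001, 0.903, -0.43, -0.001]
force: [-4.4, 3.7, 4.9]
width: 0.0137
time: 35.23
ee_pos: [0.5662, 0.0465, 0.0734]
orientation: [0.0, -0.688, 0.726, 0.001]
force: [-1.9, -0.2, 1.9]
width: 0.0138
shift [0.02, -0.01, 0.04] turn [0.01, 0.02, 4.43] rows>= 4
[0.09567845 0.30691132 0.0901223 ] 0.01378028406932333
```

```bash
python3 -m creep '[[[0,0,0],[0,0,1]],[[0,0,0],[0,0,2]],[[0,0,0],[0,0,3]],[[0,0,0],[0,0,4]],[[0,0,0],[0,0,4.5]],[[0,0,0],[0,0,5]],[[0,0,0],[0,0,5]],[[0,0,0],[0,0,5]]]';python3 -c "
from h import *
rows([.5665,.0456,.071],yawR(np.radians(-50.9-68.75)));s=ctrl.observe();print(s['wrist_torque'],s['width'])"; python3 -m creep '[[[0,0,0],[0,0,0]],[[0,0,0],[0,0,0]],[[0,0,0],[0,0,0]],[[0,0,0],[0,0,0]],[[0,0,0],[0,0,0]],[[0,0,0],[0,0,0]],[[0,0,0],[0,0,0]],[[0,0,0],[0,0,0]]]' 91;python3 -m creep '[[[0,0,0],[0,0,0]],[[0,0,0],[0,0,0]],[[0,0,0],[0,0,0]],[[0,0,0],[0,0,0]]]';  python3 -m creep '[[[0,0,-0.3],[0,0,0]],[[0,0,-1],[0,0,0]],[[0,0,-2],[0,0,0]],[[0,0,-3],[0,0,0]],[[0,0,-4],[0,0,0]],[[0,0,-5],[0,0,0]],[[0,0,-5.2],[0,0,0]],[[0,0,-5.2],[0,0,0]]]'; python3 -c "
from h import *
rows([.42,-.10,.3],yawR(np.radians(-100)))
snap('wrist','w22')"
```

```text
time: 35.9
ee_pos: [0.5662, 0.0466, 0.0734]
orientation: [0.0, -0.479, 0.878, 0.001]
force: [-1.4, 0.2, 2.4]
width: 0.0139
shift [0.02, -0.02, 0.06] turn [0.01, 0.01, -0.52] rows>= 1
[0.14746732 0.34507899 0.74554866] 0.013937781006286547
time: 36.57
ee_pos: [0.5665, 0.0463, 0.0735]
orientation: [0.0, -0.479, 0.878, 0.001]
force: [0.2, 1.0, -0.6]
width: 0.0655
time: 36.9
ee_pos: [0.5666, 0.0463, 0.0735]
orientation: [0.0, -0.479, 0.878, 0.001]
force: [-0.3, 0.2, -0.6]
width: 0.0905
time: 37.57
ee_pos: [0.5685, 0.0461, 0.2862]
orientation: [0.004, -0.479, 0.878, -0.001]
force: [0.3, 0.2, -0.4]
width: 0.0913
shift [5.08, 1.14, -0.38] turn [-0.06, 0.05, -3.8] rows>= 6
```

View pics/w22.png

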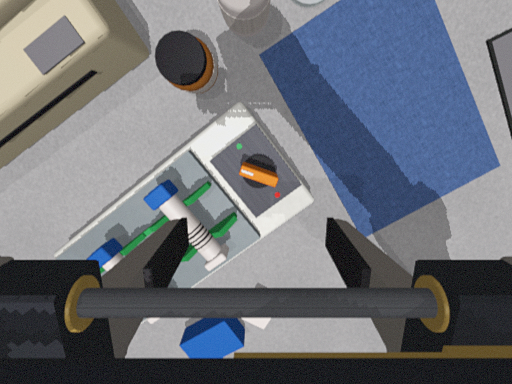

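Knob back at rest, tubes seated. Back off for a full check.

```bash
python3 -m creep '[[[0.8,0.2,-0.1],[0,0,-0.5]],[[1.7,0.4,-0.2],[0,0,-1]],[[2.6,0.6,-0.3],[0,0,-2]],[[3.5,0.8,-0.3],[0,0,-3]],[[4.4,1,-0.3],[0,0,-3.8]],[[5,1.1,-0.3],[0,0,-3.8]],[[5,1.1,-0.3],[0,0,-3.8]],[[5,1.1,-0.3],[0,0,-3.8]]]'; python3 -c "
from h import *
snap('top','top23');snap('scene','s23')
t=cv2.imread('pics/s23.png');cv2.imwrite('pics/s23c.png',cv2.resize(t[80:370,130:420],None,fx=2,fy=2,interpolation=cv2.INTER_CUBIC))"
```

```text
time: 38.28
ee_pos: [0.4203, -0.0988, 0.2932]
orientation: [0.001, -0.642, 0.767, 0.001]
force: [0.2, 0.1, 0.2]
width: 0.0905
```

View pics/s23c.png

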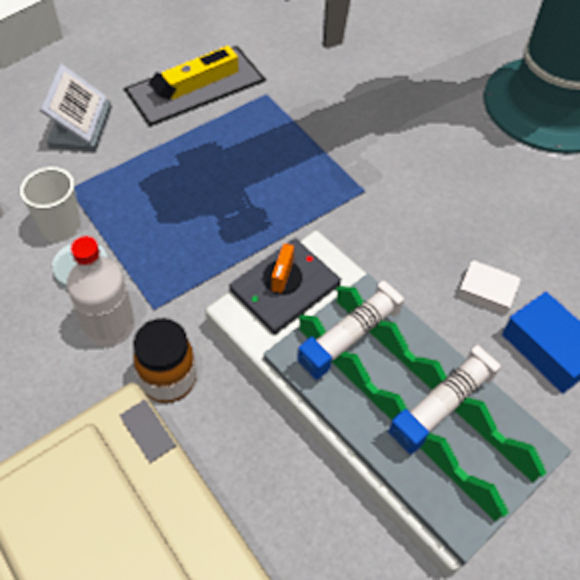

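View pics/top23.png

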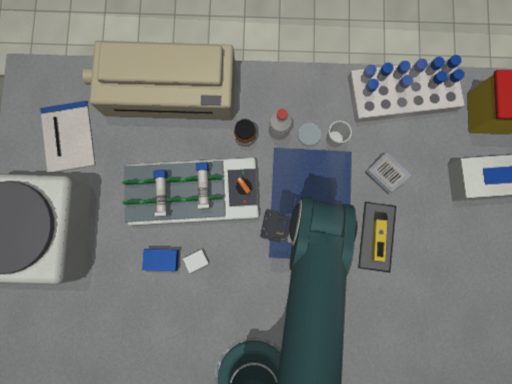

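All good: tubes seated in cradles 1 and 3, scanner flat on its pad, knob at rest, the other things in place.

```bash
python3 -c "
from cell import ctrl
print(ctrl.job_done())"
```

```text
the job is handed in; nothing more can be done
None
```

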